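# Knock a stuck dowel out of a stool-leg blank

### The job

A broken dowel is stuck deep in the bore of the stool-leg blank: push it out with the knock-out rod. Lift the rod from its rack, feed it straight into the bore about half way (short of the dowel) and let go; then take it again by its orange knob and push steadily, without ramming or forcing it sideways, until the knob is pressed firmly up against the blank, and let go, leaving the rod home in the bore. Leave the other things on the bench alone.

Things in the scene. Friction and masses are not known exactly. Their poses are not given: they have to be found in the camera images.
- bore_mouth (a point): Centre of the bore's mouth, ringed black, on the end face of the square leg blank. Its x axis points into the bore along the bore's axis, z up. The bore is level, 85 mm above the bench, 15.6 mm across and runs right through the blank (180 mm). The bench is free in front of the mouth. The wood bruises where the rod bears on it with over 45 N in all (a rod wedged askew adds up quickly); 15 to 20 N along the bore is a firm push home.
- blank: Leg blank, 50 x 50 mm section, 180 mm long, lying level, strapped to a fixed riser; it cannot move. Origin on the bench below the bore mouth, x axis along the bore away from the mouth. Its top is 25 mm above the bore's axis; red straps and their bolts, from 48 mm behind the mouth face on, reach 35 mm above the axis. The riser's base board is 100 mm wide, 14 mm thick and juts out 10 mm in front.
- stub (a joint): Travel of the stuck wooden dowel (15 mm across, 40 mm long) along the bore, away from the mouth, in m. Its near end lies 120 mm + this value inside the mouth. Starts between 0 and 0.010; it drags with about 7 N, stays where it is pushed, and is at 0.045 (standing 25 mm out of the far face) when the rod is fully home.
- rod: Loose knock-out rod, 215 mm long, 0.16 to 0.26 kg: straight steel shank 14 mm across, 165 mm long (last 7 mm tapered to 8 mm across), then an orange plastic knob 30 mm across, 50 mm long. Origin on its axis at the knob's front face; x axis towards the tip; it may be rolled about x. The knob cannot enter the bore: its front face meets the blank when the tip is 165 mm in.
- rod_tip (a point): Centre of the front end of the rod's shank, 165 mm ahead of the knob's front face; x axis out of the tip.
- rod_shank (a point): Point on the rod's axis, 110 mm behind the tip and close to its balance point: where the shank is well grasped first. At the start the rod lies level in its rack, its axis 45 mm above the bench.
- rod_knob (a point): Centre of the orange knob on the rod's axis, 190 mm behind the tip and 25 mm behind the knob's front face.
- rack: Fixed wooden rack; origin on the bench below the knob's front face, x axis towards the rod's tip. Base board 12 mm thick, 55 mm wide. The knob lies in a pocket whose cheeks (64 mm high, 1.5 mm from the knob, 54 mm behind to 8 mm ahead of the origin) leave no room for fingers; a notched rest, 52 mm high, 132 to 148 mm ahead. Between them the shank is free on both sides. The rod lifts straight up.
- mallet: Wooden mallet lying on the bench, head 60 x 120 x 60 mm, handle 220 mm; bystander.
- glue: White glue bottle with yellow cap, 56 mm across, 140 mm high; bystander.
- dowel_box: Plywood tray of dowels, 100 x 140 x 45 mm; bystander.
- try_square: Try square lying flat, stock 110 x 22 x 18 mm, blade 160 mm long; bystander.
Not all that is in view belongs to the job. Of the things that look like the rod, the middle-sized one is meant.

How it is judged (in metres and radians):
On the way, in this order (a step that is already met when the one before it is completed fails the run):
1. the rod is straight in the bore with its tip 50 to 118 mm inside the mouth, the dowel not yet pushed, and let go: no finger touches it for 0.3 s (x of rod_tip in the frame of bore_mouth between 0.05 and 0.118 m and angle between the x axis of rod_tip and the x axis of bore_mouth, either way round below 0.06 rad and value of joint stub below 0.0115 m and contact force between the fingers and rod below 0.1 N and y of rod_tip in the frame of bore_mouth between -0.004 and 0.004 m and z of rod_tip in the frame of bore_mouth between -0.004 and 0.004 m), for 0.3 s.
2. the rod, still no deeper than 130 mm, is taken between the fingers by its knob (grasp point within 25 mm of the knob's centre, finger force over 2 N) (distance between the grasp point and rod_knob below 0.025 m and contact force between the fingers and rod above 2 N and x of rod_tip in the frame of bore_mouth below 0.13 m), for 0.1 s.
3. the knob is pressed up against the blank (tip over 162.5 mm in) with more than 11 N for 0.15 s (x of rod_tip in the frame of bore_mouth above 0.1625 m and contact force between rod and blank above 11 N), for 0.15 s.
At the end, for the whole second after the job is handed in: The rod is home: its tip more than 162.5 mm inside the mouth (knob within 2.5 mm of the blank's face), within 0.06 rad of the bore's direction, at rest and released; the dowel has been pushed to more than 41 mm of travel (x of rod_tip in the frame of bore_mouth above 0.1625 m and angle between the x axis of rod_tip and the x axis of bore_mouth, either way round below 0.06 rad and value of joint stub above 0.041 m and contact force between the fingers and rod below 0.1 N and linear speed of rod below 0.02 m/s); the robot touches nothing.
It fails at once if the rod is rammed or forced: more than 45 N between it and the blank or the dowel (contact force between rod and blank above 45 N).
It fails at once if the arm or fingers press on the blank with more than 20 N (contact force between any of the arm, the fingers and blank above 20 N).
It fails at once if the mallet, glue bottle, dowel box or try square is moved more than 20 mm (distance of any of mallet, glue, dowel_box, try_square from where it was at the start of the episode above 0.02 m).
It also fails if it takes over 72 s, if anything falls off the work surface, if the arm or the gripper's body presses on something with over 40 N, if the wrist force passes 120 N, or if a joint passes its speed limit or range.

### The arm

A 6-joint arm with a two-finger parallel gripper is mounted at the origin on the work surface. World frame = base frame: x ahead of the robot, y to its left, z up, the work surface at z = 0. Lengths are in m, angles in degrees, forces in N, time in s.
With the tool pointing down it reaches from about 0.3 to 0.75 m from the base axis. Payload 8.5 kg.
Tool frame: the origin (TCP) lies between the finger pads; the fingertips stand 14 mm ahead of it and the grasp point (between the pads) lies 5 mm behind it; x points along the fingers, z is the direction in which the jaws open and shut, and the axes are right-handed (so a half turn about x gives the same grasp; the last joint's range is limited). The gripper opens to 85 mm and grips with 20 to 120 N. Pads are 22 mm wide; open, the fingers measure 114 mm over their backs; the gripper's body (76 mm by 85 mm) begins 54 mm behind the grasp point. The pads swing forward as they close: fully open they stand 13 mm farther back than shut.
Start: joints at [-87.622, 21.807, 74.336, -0, 83.858, -12.336], TCP at [0.14, -0.532, 0.245] pointing down, gripper open.
Joint ranges: [-178.18, 178.18], [-50.72, 133.34], [12.68, 142.11], [-81.47, 261.47], [9.98, 163.14], [-165.26, 165.26]. Speed limits (degrees/s): [136.94, 136.94, 180, 180, 180, 180].

### API

Orientations are given as a 3x3 rotation matrix whose columns are the frame's x, y, z axes.
In Python, from rig import env gives the robot as it stands.
- The arm moves only by the shell command python3 -m jog 'ROWS' [FORCE]. ROWS is JSON, a list of rows, each a list of 5 numbers: the opening, from -1 (shut) to 1 (fully open), so that 0 is half open, then the shift along the tool's x, y, z in m, then the turn about the tool's x in rad. In form: [[claw, dx, dy, dz, yaw], ...]. A call has 1 to 20 rows; each row is the pose to reach, as a shift and turn from the pose commanded when the call began, along the tool's axes at that moment; what a row does not reach only later rows make up. A row lasts 1/10 s, in which the tool goes at most 50 mm and 8.59 degrees, less where a joint would pass 70% of its speed; a pose out of reach is approached as far as the arm can. A call with a gripper value outside its range is refused whole. The fingers move at their own pace and stop on an object; FORCE is the grip in N (left out, the last holds). Time passes only in rows, so rows that repeat a pose let the fingers close. It gives the time, the measured TCP pose, the force and the opening at its end, in the units of the state.
- env.observe(): the state, without advancing time (a new reading comes with each control period).
- env.get_image(name): name is "scene" or "top"; returns the picture (400x640x3 uint8, red, green, blue); there is no depth.
- env.camera_model(name): a dict with "fx", "fy", "cx", "cy" (pixels), "origin" and "orientation" of the camera in the world. Camera axes: x right, y up, looking along -z (the intrinsics and any distortion apply to the point x, -y, -z); pixel columns grow to the right and rows downward; lengths in m; the calibration is good to about 2 mm. A picture is of the moment at which its call begins. camera_model takes no time and is no camera call.
- env.close_job(): hands the job in, once; it reports no verdict.
The state is a dict: "time_s": time; "q": joint angles; "qvel": joint speeds; "joint_efforts": joint torques, N m; "position": TCP position; "tool_rot": TCP orientation; "ft_force": force on the tool from outside, world axes, zero at the start; "wrist_torque": the same for the moment, N m; "grip_width": finger opening in m.
Only numpy, scipy, OpenCV 4.12 (cv2) and the standard library are available. Lean on these libraries where they do the work, as an engineer would, in place of code of your own. Each camera call takes 0.05 s, during which the arm holds its last target.

## Working session

There is one attempt and no reset: what is moved stays moved. The work goes in short steps, Python scripts to look and compute and a shell command to move; the robot and the scene stay as the last step left them, time stands still between calls to the robot, and variables do not carry over. Pictures are saved under pics/ and viewed, and the job is handed in when it is done.

```bash
ls; mkdir -p pics; python3 - <<'E'
from rig import env
import cv2
s=env.observe(); print(s['position'],s['tool_rot'],s['grip_width'],s['time_s'])
for n in ("scene","top"):
    print(n,env.camera_model(n))
    cv2.imwrite(f"pics/{n}0.png",env.get_image(n)[:,:,::-1])
E
```

```text
pics
[ 0.13966559 -0.5316846   0.24470681] [[-6.66664742e-05  9.67211054e-01  2.53973961e-01]
 [ 1.49316599e-03  2.53973774e-01 -9.67209953e-01]
 [-9.99998883e-01  3.14744802e-04 -1.46113818e-03]] 0.08536709031702072 0.0
scene {'fx': 361.2457579575427, 'fy': 361.2457579575427, 'cx': 323.0913592942316, 'cy': 202.59294077764656, 'origin': array([0.88195026, 0.53090878, 0.92167002]), 'orientation': array([[-0.83190191, -0.46851798,  0.29737203],
       [ 0.55479379, -0.69065596,  0.4638946 ],
       [-0.0119612 ,  0.55089496,  0.83448887]])}
top {'fx': 417.99607565292075, 'fy': 417.99607565292075, 'cx': 318.25242818495235, 'cy': 203.4694067257483, 'origin': array([0.39113455, 0.055716  , 1.15981379]), 'orientation': array([[ 0.1314802 ,  0.9707206 , -0.20103351],
       [-0.99131767,  0.12905354, -0.02518843],
       [ 0.00149316,  0.20259985,  0.97926047]])}
```

View pics/scene0.png

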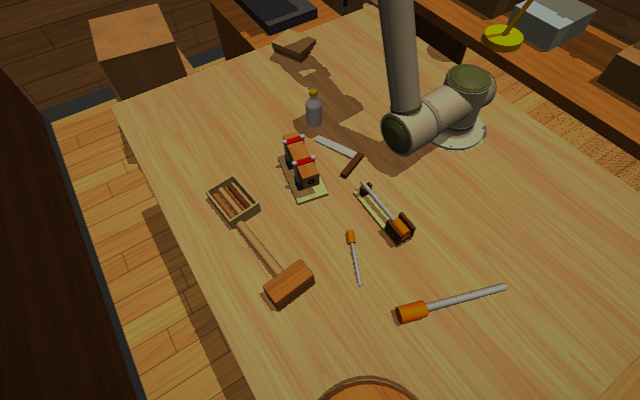

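View pics/top0.png

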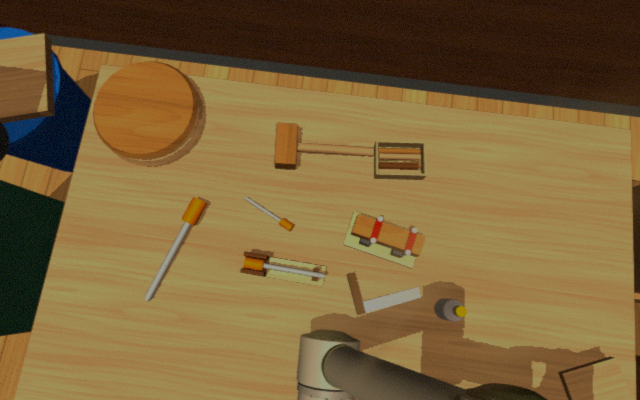

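The scene shows the blank at about (300,165) with its dark mouth at (313,182). There are three rod-like things: a small one at (355,258), one in the rack at (387,213), and a large one at (450,300). The one in the rack is the middle-sized one and lies in the rack as described. I'll confirm that with enlarged crops.

```bash
python3 - <<'E'
import cv2,numpy as np
a=cv2.imread("pics/scene0.png");b=cv2.imread("pics/top0.png")
def en(i,x0,y0,x1,y1,w,h): 
    c=cv2.resize(i[y0:y1,x0:x1],(w,h),interpolation=cv2.INTER_CUBIC); return np.clip(c.astype(float)*1.8,0,255).astype('uint8')
cv2.imwrite("pics/c1.png",en(a,270,125,430,245,800,600))
cv2.imwrite("pics/c2.png",en(b,235,200,435,290,800,360))
E
```

```text
(no output)
```

View pics/c1.png

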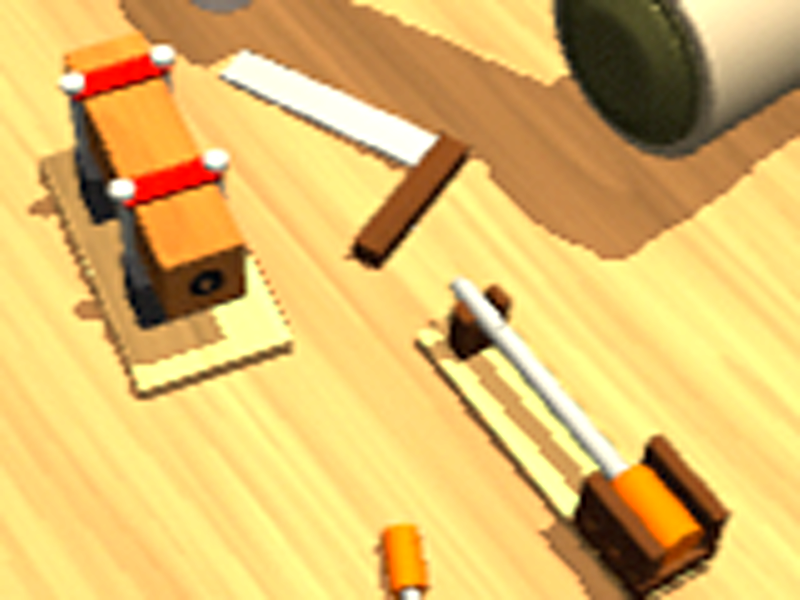

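View pics/c2.png

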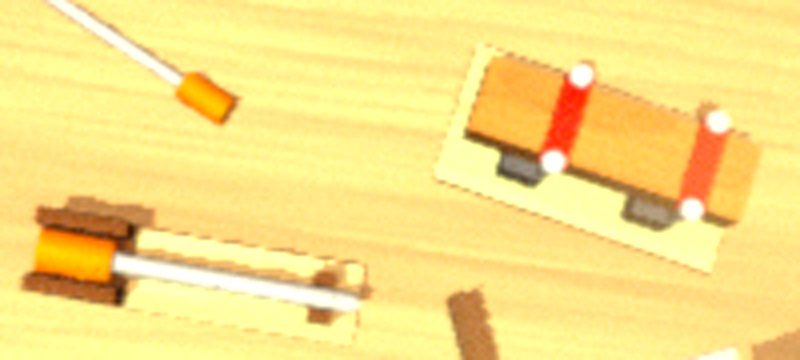

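```bash
cat > h.py <<'E'
import numpy as np,cv2
from rig import env
from scipy.optimize import least_squares
CM={n:env.camera_model(n) for n in("scene","top")}
def proj(n,P):
    m=CM[n];p=(np.atleast_2d(P)-m['origin'])@m['orientation']
    return np.c_[m['fx']*p[:,0]/-p[:,2]+m['cx'], m['fy']*-p[:,1]/-p[:,2]+m['cy']]
def ray(n,u,z):
    m=CM[n];d=m['orientation']@np.array([(u[0]-m['cx'])/m['fx'],-(u[1]-m['cy'])/m['fy'],-1])
    return m['origin']+d*(z-m['origin'][2])/d[2]
def fr(p,L):
    c,s=np.cos(p[2]),np.sin(p[2]);L=np.atleast_2d(L)
    return np.c_[p[0]+c*L[:,0]-s*L[:,1],p[1]+s*L[:,0]+c*L[:,1],L[:,2]]
def fit(obs,p0):
    f=lambda p:np.concatenate([ (proj(n,fr(p,l))[0]-u) for n,l,u in obs])
    r=least_squares(f,p0,loss='soft_l1'); return r.x,r.fun.reshape(-1,2)
def enh(i,x0,y0,x1,y1,k):
    c=cv2.resize(i[y0:y1,x0:x1],None,fx=k,fy=k,interpolation=cv2.INTER_CUBIC); return np.clip(c.astype(float)*1.8,0,255).astype('uint8')
E
cat > m1.py <<'E'
from h import *
s=lambda x,y:(x/5+270-.4,y/5+125-.4)
t=lambda x,y:(x/4+235-.4,y/4+200-.4)
B=[("scene",(0,.025,.11),s(163,267)),("scene",(0,-.025,.11),s(243,245)),("scene",(0,.025,.06),s(168,317)),("scene",(0,-.025,.06),s(242,292)),("scene",(0,0,.085),s(208,282)),
("top",(0,.025,.11),t(494,56)),("top",(0,-.025,.11),t(467,132)),("top",(.18,.025,.11),t(760,146)),("top",(.18,-.025,.11),t(738,222))]
r=ray("top",t(480,95),.11)
pb,e=fit(B,[r[0],r[1],-1.8]);print("blank",pb,np.round(e,1).tolist())
for n in("scene","top"): print(n,fit([b for b in B if b[0]==n],pb)[0])
R=[("top",(.165,0,.045),t(360,302)),("top",(0,0,.045),t(115,263)),("top",(-.05,0,.045),t(37,250)),
("scene",(.165,0,.045),s(459,285)),("scene",(0,0,.045),s(627,480))]
r=ray("top",t(115,263),.045)
pr,e=fit(R,[r[0],r[1],-1.6]);print("rod",pr,np.round(e,1).tolist())
for n in("scene","top"): print(n,fit([b for b in R if b[0]==n],pr)[0])
np.save("p.npy",[pb,pr])
E
python3 m1.py
```

```text
blank [ 0.57101782 -0.01583581 -1.78050182] [[0.3, 0.4], [0.8, -0.5], [0.3, 0.7], [1.3, 0.5], [-0.1, 0.0], [-0.1, -0.6], [0.4, -1.3], [1.0, 0.4], [0.8, 0.1]]
scene [ 0.57167942 -0.01733909 -1.79144042]
top [ 0.56876956 -0.01433165 -1.7670391 ]
rod [ 0.43568813  0.20781591 -1.5973182 ] [[-0.1, 0.0], [-0.6, -0.2], [0.3, 0.0], [-0.4, -0.6], [0.2, 0.1]]
scene [ 0.43634921  0.20853668 -1.6019323 ]
top [ 0.43557345  0.20748259 -1.59592449]
```

```bash
cat > rapid.py <<'E'
from h import *
from scipy.ndimage import map_coordinates,gaussian_filter
def seg(a,b,lo=.06,hi=.94,n=24): return np.linspace(lo,hi,n)[:,None]*(np.array(b)-a)+np.array(a)
def search(g,n,P,Q,w):
    """P edge point px, Q tangent neighbour: signed normal offset to strongest gradient"""
    t=Q-P;t/=np.linalg.norm(t,axis=1)[:,None]+1e-12;N=np.c_[-t[:,1],t[:,0]]
    d=np.arange(-w,w+.01,.1);X=P[:,None]+d[None,:,None]*N[:,None]
    v=map_coordinates(g,[X[...,1],X[...,0]],order=1)
    G=np.abs(np.gradient(v,.1,axis=1))
    i=G.argmax(1);pk=G.max(1);ok=(pk>6)&(i>2)&(i<len(d)-3)
    # centroid refine
    off=[]
    for k in range(len(i)):
        a,b=max(0,i[k]-8),i[k]+9; off.append((G[k,a:b]*d[a:b]).sum()/G[k,a:b].sum())
    return P+np.array(off)[:,None]*N,N,ok
def rapid(imgs,edges,p,model,iters=15,w0=3):
    gs={n:gaussian_filter(cv2.cvtColor(im,cv2.COLOR_RGB2GRAY).astype(float),.6) for n,im in imgs.items()}
    for it in range(iters):
        w=w0 if it<6 else 1.8
        data=[]
        for n,f in edges:
            if n not in gs: continue
            E=f(n,p); P=proj(n,E); Q=proj(n,np.r_[E[1:],E[-1:]*2-E[-2:-1]])
            T,N,ok=search(gs[n],n,P,Q,w); data.append((n,f,T,N,ok))
        def res(q): return np.concatenate([(((proj(n,f(n,q))-T)*N).sum(1)[ok]) for n,f,T,N,ok in data])
        r=least_squares(res,p,loss='soft_l1',f_scale=.3,x_scale=model); p=r.x
    stats=[(n,int(ok.sum()),round(float(np.median(((proj(n,f(n,p))-T)*N).sum(1)[ok])),2) if ok.any() else None) for n,f,T,N,ok in data]
    return p,stats
def B(n,a,b,**k):
    S=seg(a,b,**k); return (n,lambda c,p,S=S:fr(p,S))
def blank_edges():
    E=[]
    for n in("scene","top"):
        E+=[B(n,(0,.025,.11),(0,-.025,.11)),B(n,(0,-.05,.014),(-.010,-.05,.014)) if 0 else B(n,(-.010,-.05,.014),(-.010,.05,.014)),
            B(n,(0,.025,.11),(.04,.025,.11)),B(n,(.07,.025,.11),(.125,.025,.11))]
    E+=[B("scene",(0,.025,.06),(0,.025,.11)),B("scene",(0,-.025,.06),(0,-.025,.11)),B("scene",(0,.025,.06),(0,-.025,.06)),
        B("top",(.18,.025,.11),(.18,-.025,.11)),B("top",(.06,-.025,.11),(.12,-.025,.11)),B("top",(0,-.025,.11),(.035,-.025,.11)),
        B("top",(-.01,-.05,.014),(.17,-.05,.014)),B("scene",(-.01,.05,.014),(.13,.05,.014))]
    return E
def cyl(n,x0,x1,r,side):
    """silhouette of horizontal-ish cylinder; p=(x,y,yaw[,z,pitch])"""
    def f(c,p):
        z=p[3] if len(p)>3 else .045; pi=p[4] if len(p)>4 else 0.
        ax=np.array([np.cos(p[2])*np.cos(pi),np.sin(p[2])*np.cos(pi),np.sin(pi)])
        C=np.array([p[0],p[1],z])+np.linspace(x0,x1,26)[:,None]*ax
        v=CM[c]['origin']-C; s=np.cross(ax,v); s/=np.linalg.norm(s,axis=1)[:,None]
        return C+side*r*s
    return (n,f)
E
cat > m2.py <<'E'
from rapid import *
pb,pr=np.load("p.npy")
im={n:cv2.imread(f"pics/{n}0.png")[:,:,::-1].copy() for n in("scene","top")}
for k in (("scene","top"),("scene",),("top",)):
    q,st=rapid({n:im[n] for n in k},blank_edges(),pb,[.01,.01,.05]); print("blank",k,q,st)
    if len(k)==2: qb=q
E=[cyl(n,a,b,r,s) for n in("scene","top") for a,b,r in((.02,.125,.007),(.15,.157,.007)) for s in(1,-1)]
def tip(n): # tip end: edge across
    return (n,lambda c,p:fr(p,np.c_[np.full(9,.165),np.linspace(-.003,.003,9),np.full(9,.045)]))
def kf(n): return (n,lambda c,p:fr(p,np.c_[np.zeros(16),np.r_[np.linspace(-.013,-.009,8),np.linspace(.009,.013,8)],np.full(16,.05)]))
E+=[tip("top"),tip("scene")]
for k in (("scene","top"),("scene",),("top",)):
    q,st=rapid({n:im[n] for n in k},E,pr,[.01,.01,.05]); print("rod",k,q,st)
    if len(k)==2: qr=q
np.save("p2.npy",[qb,qr])
vis=[]
for n,(x0,y0,x1,y1,k) in (("scene",(270,120,420,250,6)),("top",(235,200,435,290,4))):
    v=np.ascontiguousarray(enh(im[n][:,:,::-1],x0,y0,x1,y1,k))
    for q,EE in((qb,blank_edges()),(qr,E)):
        for m,f in EE:
            if m==n:
                for u in proj(n,f(n,q)): cv2.circle(v,tuple(int(round(a)) for a in ((u+.5-[x0,y0])*k)),1,(0,255,0),-1)
    cv2.imwrite(f"pics/ov_{n}.png",cv2.resize(v,None,fx=min(1,800/v.shape[1],600/v.shape[0]),fy=min(1,800/v.shape[1],600/v.shape[0])))
E
python3 m2.py
```

```text
blank ('scene', 'top') [ 0.57245534 -0.01582628 -1.78173326] [('scene', 24, 0.2), ('scene', 24, -0.08), ('scene', 24, 0.04), ('scene', 24, 0.09), ('top', 24, -0.92), ('top', 23, -0.63), ('top', 22, 1.22), ('top', 16, 1.3), ('scene', 14, 0.0), ('scene', 24, 0.36), ('scene', 24, -0.15), ('top', 21, -0.12), ('top', 24, -0.6), ('top', 24, -0.89), ('top', 24, -0.34), ('scene', 18, 1.17)]
blank ('scene',) [ 0.57285739 -0.01611104 -1.77772408] [('scene', 24, 0.15), ('scene', 24, -0.04), ('scene', 24, -0.15), ('scene', 24, -0.23), ('scene', 13, -0.1), ('scene', 24, 0.15), ('scene', 24, -0.19), ('scene', 22, 1.08)]
blank ('top',) [ 0.57027503 -0.01501868 -1.77067852] [('top', 24, -0.79), ('top', 24, -0.76), ('top', 4, 0.04), ('top', 0, None), ('top', 21, 0.03), ('top', 24, -0.11), ('top', 24, -0.09), ('top', 24, 0.23)]
rod ('scene', 'top') [ 0.44058886  0.21086292 -1.63771277] [('scene', 9, 0.05), ('scene', 26, -0.09), ('scene', 26, 0.63), ('scene', 26, -1.09), ('top', 20, 0.48), ('top', 12, -1.23), ('top', 26, 0.68), ('top', 26, -0.93), ('top', 3, 0.08), ('scene', 9, -0.46)]
rod ('scene',) [ 0.45336471  0.22916515 -1.71685539] [('scene', 15, 0.55), ('scene', 22, -0.51), ('scene', 26, 0.61), ('scene', 26, -0.43), ('scene', 9, 0.13)]
rod ('top',) [ 0.43350731  0.21119913 -1.59847071] [('top', 15, 0.43), ('top', 26, -0.36), ('top', 26, 1.09), ('top', 26, -0.51), ('top', 3, 0.04)]
```

View pics/ov_scene.png

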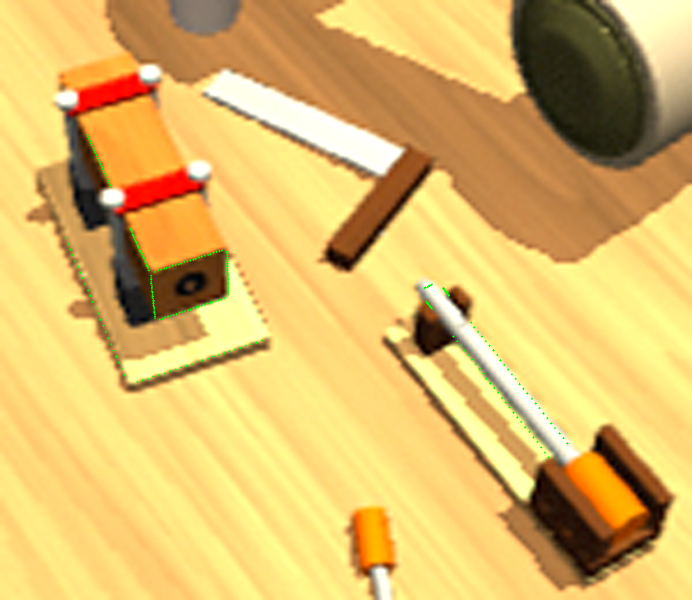

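View pics/ov_top.png

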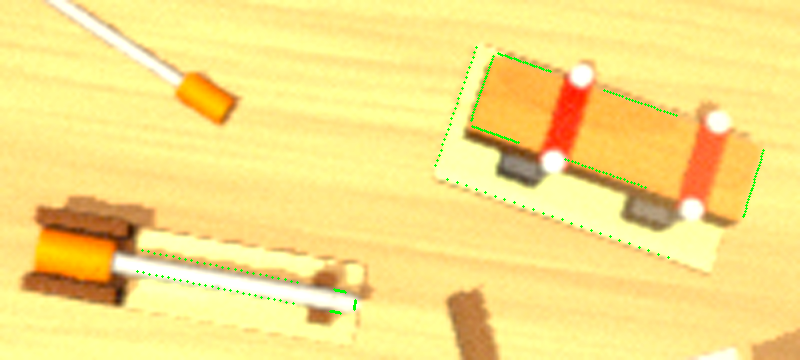

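The overlay confirms the rack rod at scene (340–430 px) as the middle-sized one. The blank fit is good to about 1 px, with a small bias between the two cameras. Next I'll work out the move to a point above the shank.

```bash
cat > d.py <<'E'
import sys;from h import *
# usage: d.py x y z yawdeg(tool y) 
s=env.observe();p=np.array(s['position']);R=np.array(s['tool_rot'])
g=np.array([float(a) for a in sys.argv[1:4]]);
y0=np.degrees(np.arctan2(R[1,1],R[0,1]));dy=(float(sys.argv[4])-y0+180)%360-180
print("t",round(s['time_s'],2),"pos",p.round(4),"yaw",round(y0,2),"shift",(R.T@(g-p)).round(4),"turn",round(-np.radians(dy),4),"F",np.round(s['ft_force'],2),"T",np.round(s['wrist_torque'],2),"w",round(s['grip_width'],4),"q",np.round(s['q'],1))
E
python3 d.py .40 -.2 .245 40; python3 d.py .4343 .1528 .14 88.5
```

```text
t 0.1 pos [ 0.1397 -0.5317  0.2448] yaw 14.71 shift [ 2.000e-04  3.360e-01 -2.547e-01] turn -0.4413 F [0.12 0.43 0.05] T [0.08 0.02 0.01] w 0.0855 q [-87.6  21.8  74.4   0.   83.9 -12.3]
t 0.1 pos [ 0.1397 -0.5317  0.2448] yaw 14.71 shift [ 0.1056  0.4588 -0.5871] turn -1.2878 F [0.12 0.43 0.05] T [0.08 0.02 0.01] w 0.0855 q [-87.6  21.8  74.4   0.   83.9 -12.3]
```

```bash
python3 -m jog '[[1,0,0.17,-0.13,-0.22],[1,0,0.336,-0.255,-0.44],[1,0,0.336,-0.255,-0.44],[1,0,0.336,-0.255,-0.44],[1,0,0.336,-0.255,-0.44],[1,0,0.336,-0.255,-0.44],[1,0,0.336,-0.255,-0.6],[1,0,0.336,-0.255,-0.7],[1,0,0.336,-0.255,-0.7],[1,0,0.459,-0.587,-1.288],[1,0,0.459,-0.587,-1.288],[1,0,0.459,-0.587,-1.288],[1,0,0.459,-0.587,-1.288],[1,0,0.459,-0.587,-1.288],[1,0,0.459,-0.587,-1.288],[1,0,0.459,-0.587,-1.288],[1,0,0.459,-0.587,-1.288],[1,0,0.459,-0.587,-1.288],[1,0,0.459,-0.587,-1.288],[1,0,0.459,-0.587,-1.288]]'; python3 d.py .4343 .1528 .14 88.5
```

```text
time_s: 2.1
position: [0.4346, 0.1511, 0.2453]
tool_rot: [[-0.0, 0.028, 1.0], [-0.0, 1.0, -0.028], [-1.0, -0.0, -0.0]]
ft_force: [0.5, -0.4, 0.5]
grip_width: 0.0856
t 2.1 pos [0.4346 0.1511 0.2453] yaw 88.38 shift [ 0.1053  0.0017 -0.0004] turn -0.002 F [ 0.54 -0.4   0.46] T [ 0.01 -0.02  0.04] w 0.0856 q [ 4.4 12.8 87.7 -0.  79.5  6. ]
```

```bash
python3 -m jog '[[0.3,0.05,0.002,0,-0.002],[0.3,0.1,0.002,0,-0.002],[0.3,0.12,0.002,0,-0.002],[0.3,0.12,0.002,0,-0.002],[0.3,0.12,0.002,0,-0.002]]'; python3 - <<'E'
from h import *
for n,b,k in(("scene",(300,100,460,250),4),("top",(200,180,400,330),4)):
    i=env.get_image(n)[:,:,::-1]; cv2.imwrite(f"pics/{n}1.png",i); cv2.imwrite(f"pics/{n}1c.png",enh(i,*b,k))
E
```

```text
time_s: 2.6
position: [0.4353, 0.1536, 0.1261]
tool_rot: [[0.001, 0.025, 1.0], [0.0, 1.0, -0.025], [-1.0, 0.0, 0.001]]
ft_force: [-0.1, 1.3, 1.5]
grip_width: 0.0557
```

View pics/scene1c.png

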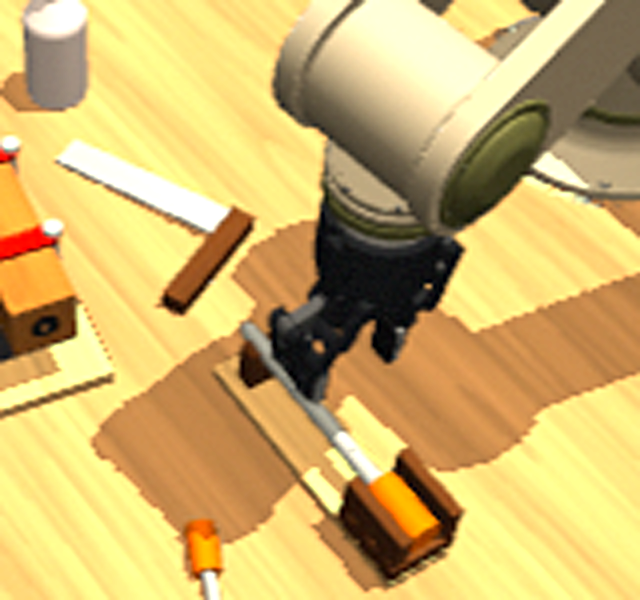

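View pics/top1c.png

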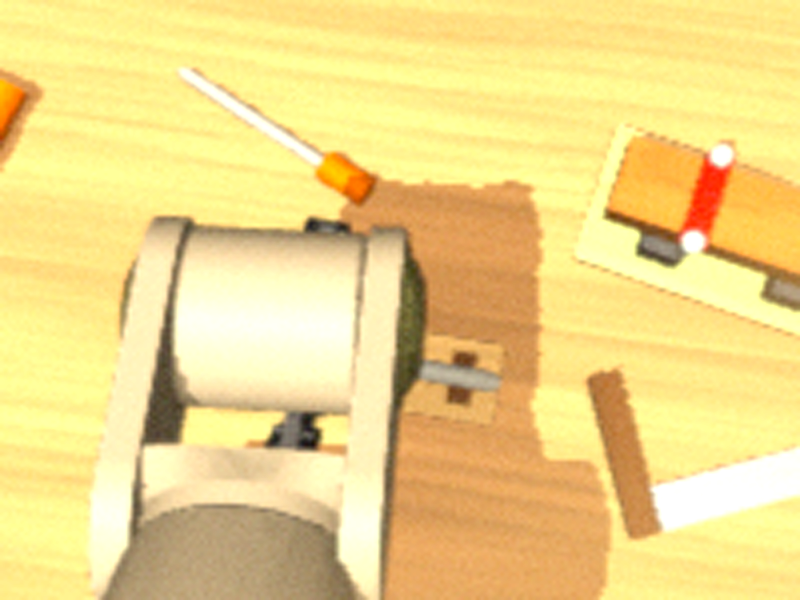

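The gripper straddles the shank, and the scene crop shows the rod passing between the fingers at about (320,400). Descending and closing.

```bash
python3 -m jog '[[0.3,0.04,-0.001,-0.001,0],[0.3,0.07,-0.001,-0.001,0],[0.3,0.085,-0.001,-0.001,0],[0.3,0.085,-0.001,-0.001,0],[0.3,0.085,-0.001,-0.001,0],[-0.2,0.085,-0.001,-0.001,0],[-0.5,0.085,-0.001,-0.001,0],[-0.8,0.085,-0.001,-0.001,0],[-1,0.085,-0.001,-0.001,0],[-1,0.085,-0.001,-0.001,0],[-1,0.085,-0.001,-0.001,0],[-1,0.085,-0.001,-0.001,0]]' 40; python3 d.py .4343 .1528 .14 88.5
```

```text
time_s: 3.9
position: [0.4342, 0.1535, 0.0411]
tool_rot: [[0.002, 0.024, 1.0], [0.0, 1.0, -0.024], [-1.0, 0.0, 0.002]]
ft_force: [-0.4, 1.1, 7.2]
grip_width: 0.0128
t 3.9 pos [0.4342 0.1535 0.0411] yaw 88.62 shift [-0.0989 -0.0006  0.0003] turn 0.0021 F [-0.37  1.15  7.2 ] T [-0.01  0.01 -0.07] w 0.0128 q [  4.7  29.  104.3   0.   46.6   6.1]
```

```bash
python3 -m jog '[[-1,-0.01,0,0,0],[-1,-0.02,0,0,0],[-1,-0.04,0,0,0],[-1,-0.07,0,0,0],[-1,-0.1,0,0,0],[-1,-0.11,0,0,0],[-1,-0.11,0,0,0],[-1,-0.11,0,0,0],[-1,-0.11,0,0,0]]'; python3 d.py .4343 .1528 .14 88.5;  python3 - <<'E'
from h import *
for n,b,k in(("scene",(300,100,460,250),4),("top",(200,180,400,330),4)):
    i=env.get_image(n)[:,:,::-1]; cv2.imwrite(f"pics/{n}2.png",i); cv2.imwrite(f"pics/{n}2c.png",enh(i,*b,k))
E
```

```text
time_s: 4.8
position: [0.4329, 0.1533, 0.149]
tool_rot: [[-0.003, 0.024, 1.0], [-0.0, 1.0, -0.024], [-1.0, -0.0, -0.003]]
ft_force: [0.3, 0.4, -2.2]
grip_width: 0.0122
t 4.8 pos [0.4329 0.1533 0.149 ] yaw 88.62 shift [ 0.009  -0.0005  0.0014] turn 0.0021 F [ 0.28  0.45 -2.16] T [ 0.03  0.03 -0.  ] w 0.0122 q [ 4.7 18.9 97.   0.  64.3  6.1]
```

View pics/scene2c.png

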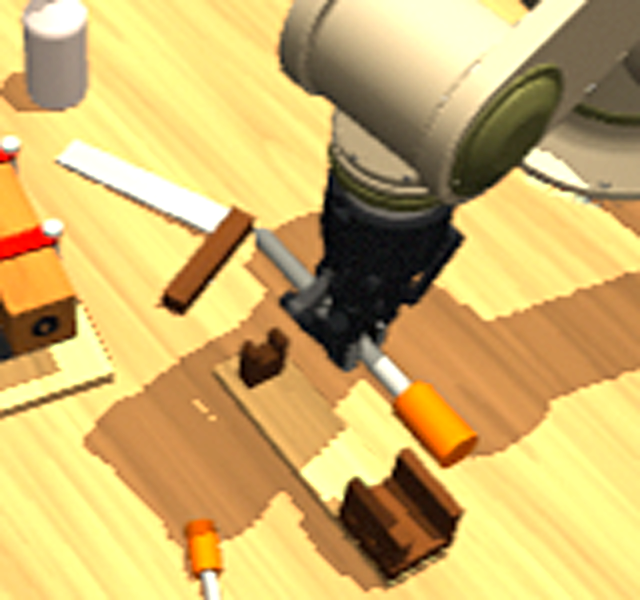

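```bash
python3 d.py .6002 .1215 .149 78.2; python3 - <<'E'
from h import *
for u in((276,123),(298,124),(274,168),(298,168)): print(ray("top",u,.06).round(3))
E
```

```text
t 4.9 pos [0.4331 0.1533 0.1493] yaw 88.62 shift [-1.000e-04 -2.780e-02  1.678e-01] turn 0.1819 F [-0.23  0.1  -2.75] T [ 0.02 -0.    0.01] w 0.0123 q [ 4.7 18.9 96.9  0.  64.3  6.1]
[0.829 0.231 0.06 ]
[0.834 0.17  0.06 ]
[0.699 0.217 0.06 ]
[0.708 0.152 0.06 ]
```

```bash
python3 -m jog '[[-1,0,-0.005,0.03,0.03],[-1,0,-0.012,0.07,0.08],[-1,0,-0.02,0.11,0.13],[-1,0,-0.028,0.15,0.182],[-1,0,-0.028,0.168,0.182],[-1,0.03,-0.028,0.168,0.182],[-1,0.05,-0.028,0.168,0.182],[-1,0.069,-0.028,0.168,0.182],[-1,0.069,-0.028,0.168,0.182],[-1,0.069,-0.028,0.168,0.182],[-1,0.069,-0.028,0.168,0.182],[-1,0.069,-0.028,0.168,0.182]]'; python3 d.py .6002 .1215 .08 78.2;  python3 - <<'E'
from h import *
for n,b,k in(("scene",(280,110,440,260),4),("top",(220,170,420,300),4)):
    i=env.get_image(n)[:,:,::-1]; cv2.imwrite(f"pics/{n}3.png",i); cv2.imwrite(f"pics/{n}3c.png",enh(i,*b,k))
E
```

```text
time_s: 6.1
position: [0.6013, 0.1214, 0.0823]
tool_rot: [[0.002, 0.205, 0.979], [0.0, 0.979, -0.205], [-1.0, 0.0, 0.002]]
ft_force: [-0.4, 0.9, -1.5]
grip_width: 0.0127
t 6.1 pos [0.6013 0.1214 0.0823] yaw 78.2 shift [ 0.0023 -0.0001 -0.0011] turn -0.0 F [-0.42  0.94 -1.46] T [-0.01 -0.05  0.01] w 0.0127 q [ 0.4 36.7 76.8  0.  66.3 12.2]
```

View pics/scene3c.png

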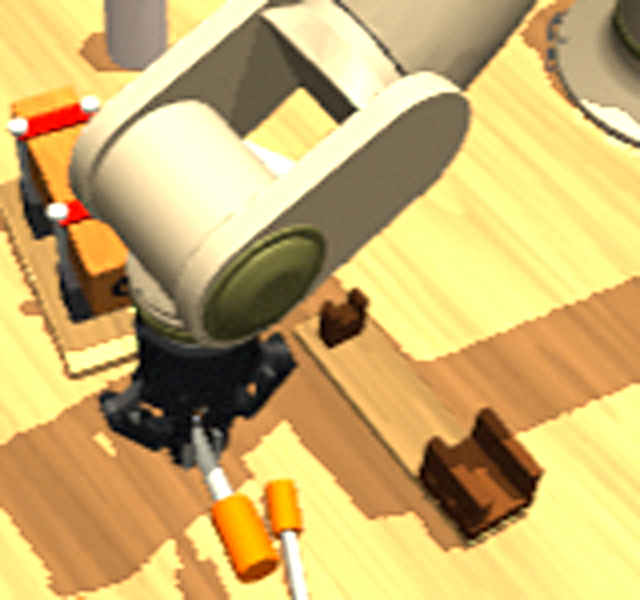

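View pics/top3c.png

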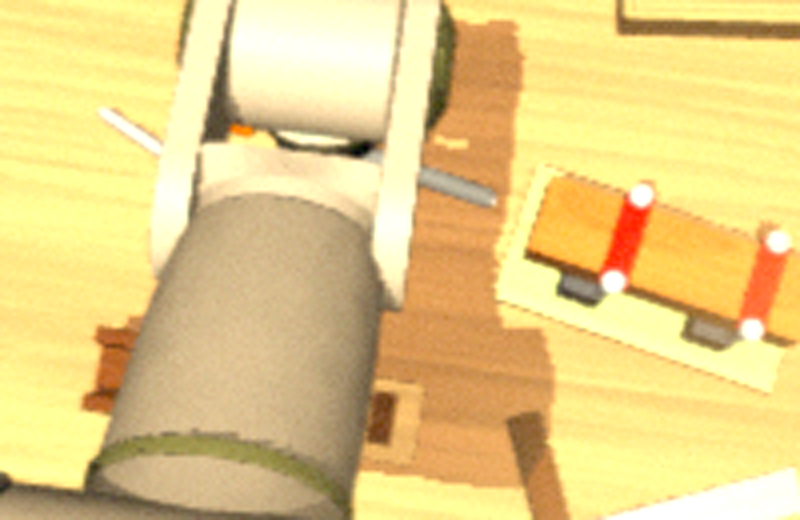

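```bash
python3 - <<'E'
from h import *
i=cv2.imread("pics/top3.png"); cv2.imwrite("pics/top3z.png",enh(i,315,200,415,275,8))
i=cv2.imread("pics/scene3.png"); cv2.imwrite("pics/scene3z.png",enh(i,280,150,380,225,8))
E
```

```text
(no output)
```

View pics/top3z.png

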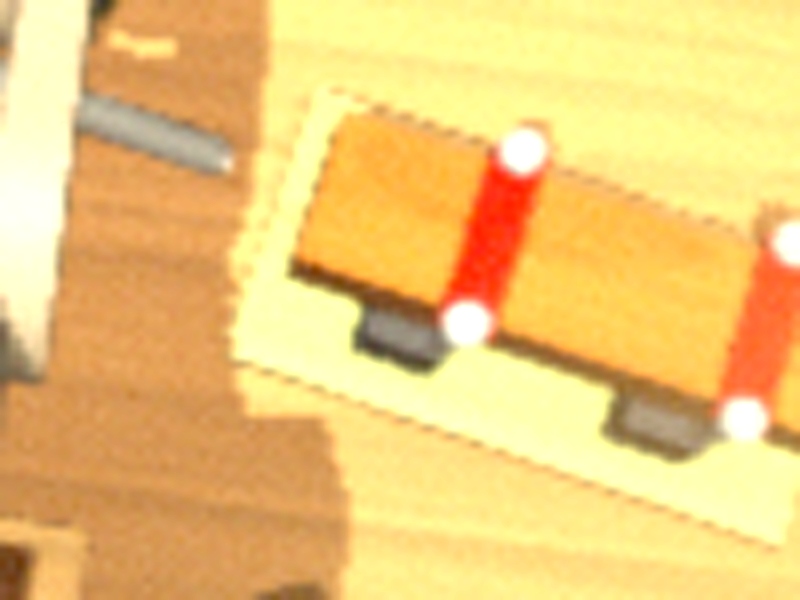

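View pics/scene3z.png

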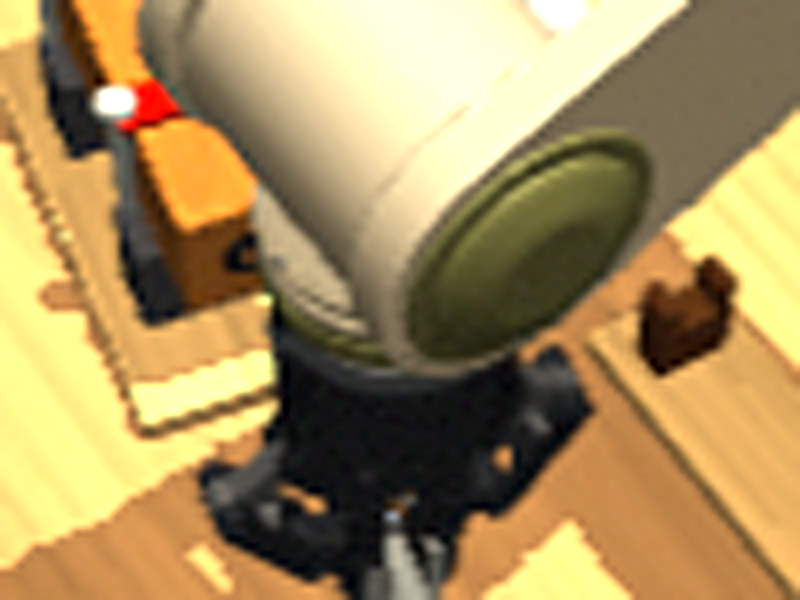

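```bash
python3 - <<'E'
from h import *
f=lambda x,y:(315+x/8-.44,200+y/8-.44)
t=ray("top",f(231,160),.086);a=ray("top",f(85,111),.086)
print("tip",t,"yaw",np.arctan2(*(t-a)[1::-1]))
p=np.load("p2.npy")
U=ray("top",f(345,110),.11);L=ray("top",f(295,262),.11);m=(U+L)/2
print(U,L,"w",np.linalg.norm(U-L),m,"face normal yaw",np.arctan2(*(U-L)[1::-1])-np.pi/2)
for A,B in(((355,110),(750,235)),((295,262),(715,402))):
    d=ray("top",f(*B),.11)-ray("top",f(*A),.11);print(np.arctan2(d[1],d[0]))
yw=-1.776;u=np.array([np.cos(yw),np.sin(yw)]);n=np.array([-u[1],u[0]])
d=(t-m)[:2];print("tip rel mouth along",d@u,"left",d@n, "left axis")
c=np.array([.6013,.1214])
print("tip expected from tcp",c+.11*np.array([np.cos(np.radians(-101.8)),np.sin(np.radians(-101.8))]))
E
```

```text
tip [0.5778198  0.01273785 0.086     ] yaw -1.7677050527112466
[ 0.59448841 -0.02043383  0.11      ] [ 0.54387706 -0.01025836  0.11      ] w 0.051624116268382154 [ 0.56918274 -0.0153461   0.11      ] face normal yaw -1.769202458696159
-1.7516483999819497
-1.7641422839618668
tip rel mouth along -0.029254677645342356 left 0.0027332865678398413 left axis
tip expected from tcp [0.57880543 0.01372459]
```

```bash
cat > ov.py <<'E'
import sys
from rapid import *
# ov.py tag tcpx tcpy z yaw(rod, rad) graspToKnobfront
def draw(tag,p,boxes):
    for n,(x0,y0,x1,y1,k) in boxes.items():
        im=cv2.imread(f"pics/{n}{tag}.png");v=np.ascontiguousarray(enh(im,x0,y0,x1,y1,k))
        for a,b,r in((0,.158,.007),(-.05,0,.015)):
            for s in(1,-1):
                for u in proj(n,cyl(n,a,b,r,s)[1](n,p)): cv2.circle(v,tuple(int(round(q)) for q in ((u+.5-[x0,y0])*k)),1,(0,255,0),-1)
        cv2.imwrite(f"pics/{n}{tag}ov.png",v)
if __name__=="__main__":
    yw=-1.7767;u=np.array([np.cos(yw),np.sin(yw)]);c=np.array([.6013,.1214])-.055*u
    draw("3",[c[0],c[1],yw,.0862,0],{"scene":(320,200,370,260,10),"top":(315,190,365,240,10)})
E
python3 ov.py
```

```text
(no output)
```

View pics/scene3ov.png

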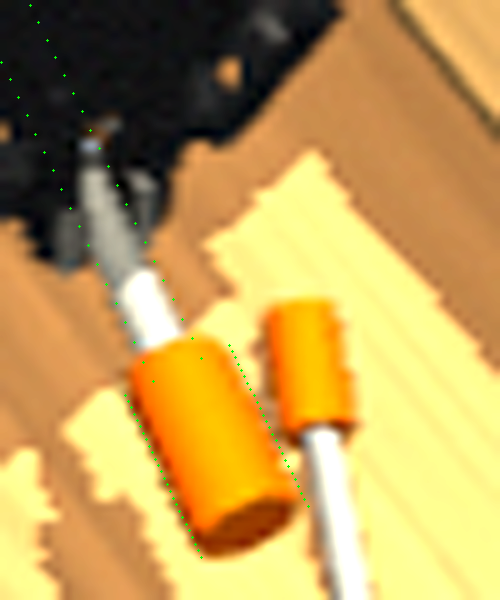

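View pics/top3ov.png

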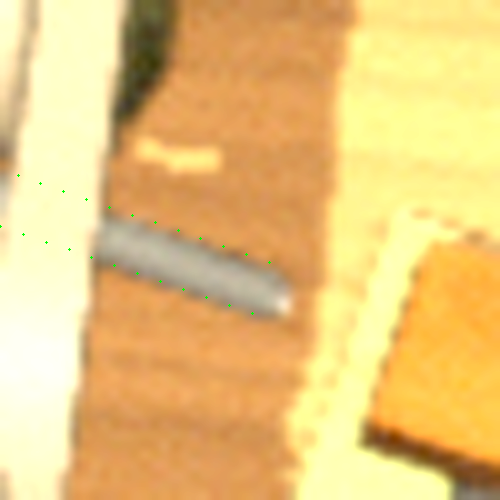

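```bash
python3 d.py .6002 .1215 .081 78.2; python3 -m jog '[[-1,0,0,-0.0005,0],[-1,0.001,0,-0.001,0],[-1,0.001,0,-0.0015,0],[-1,0.001,0,-0.0015,0],[-1,0.001,0,-0.0015,0]]';python3 d.py .6002 .1215 .081 78.2
```

```text
t 6.2 pos [0.6011 0.1214 0.0821] yaw 78.2 shift [ 0.0011 -0.0001 -0.0009] turn -0.0001 F [ 0.26 -0.18 -2.66] T [0.01 0.01 0.01] w 0.0124 q [ 0.4 36.8 76.9  0.  66.3 12.2]
time_s: 6.7
position: [0.5994, 0.1217, 0.0803]
tool_rot: [[-0.0, 0.205, 0.979], [0.0, 0.979, -0.205], [-1.0, 0.0, -0.0]]
ft_force: [0.3, -0.2, -2.6]
grip_width: 0.0123
t 6.7 pos [0.5994 0.1217 0.0803] yaw 78.2 shift [-0.0007 -0.      0.0008] turn -0.0 F [ 0.3  -0.17 -2.64] T [ 0.02 -0.03 -0.  ] w 0.0123 q [ 0.4 36.8 77.2  0.  66.  12.2]
```

```bash
python3 -m jog '[[-1,-0.0008,-0.008,0,0],[-1,-0.0008,-0.016,0,0],[-1,-0.0008,-0.023,0,0],[-1,-0.0008,-0.023,0,0],[-1,-0.0008,-0.023,0,0]]';python3 d.py .6002 .1215 .081 78.2;  python3 - <<'E'
from h import *
for n,b in(("scene",(270,130,370,205)),("top",(315,200,415,275))):
    i=env.get_image(n)[:,:,::-1]; cv2.imwrite(f"pics/{n}4.png",i); cv2.imwrite(f"pics/{n}4c.png",enh(i,*b,8))
E
```

```text
time_s: 7.2
position: [0.5947, 0.0988, 0.0812]
tool_rot: [[0.0, 0.205, 0.979], [0.0, 0.979, -0.205], [-1.0, 0.0, 0.0]]
ft_force: [0.1, 0.4, -1.8]
grip_width: 0.0125
t 7.2 pos [0.5947 0.0988 0.0812] yaw 78.16 shift [0.0002 0.0233 0.0007] turn -0.0008 F [ 0.1   0.4  -1.77] T [ 0.02 -0.08 -0.04] w 0.0125 q [-1.8 36.  78.7  0.  65.3 10. ]
```

View pics/scene4c.png

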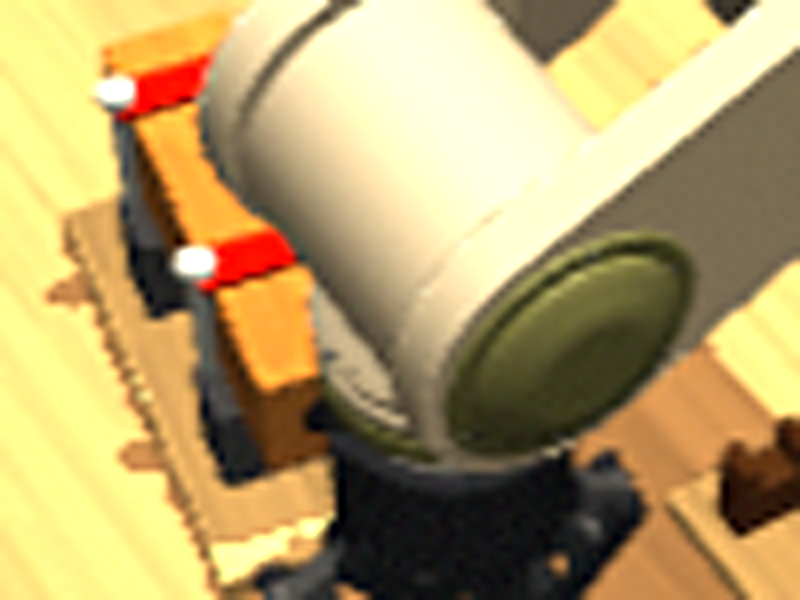

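View pics/top4c.png

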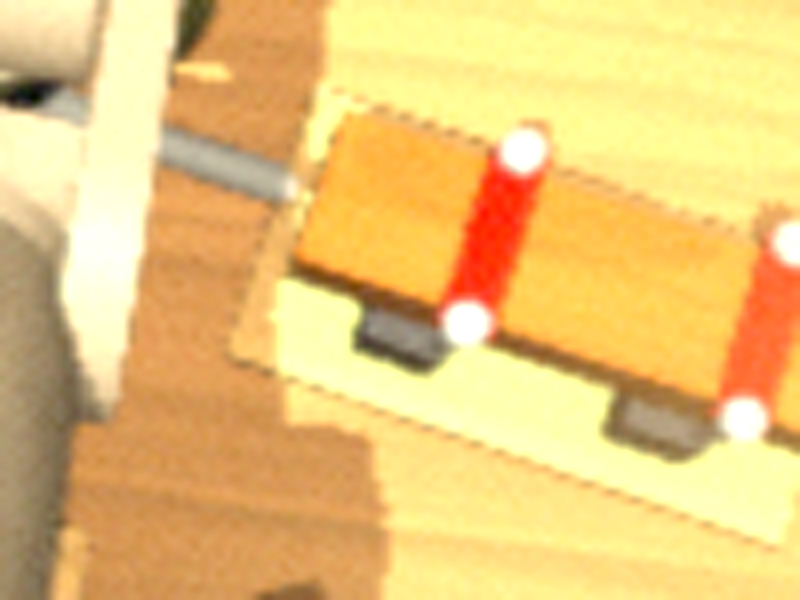

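```bash
python3 - <<'E'
from h import *
f=lambda x,y:(315+x/8-.44,200+y/8-.44)
t=ray("top",f(296,190),.085);a=ray("top",f(165,147),.085)
print("yaw",np.arctan2(*(t-a)[1::-1]))
U=ray("top",f(345,110),.11);L=ray("top",f(295,262),.11);m=(U+L)/2
yw=-1.776;u=np.array([np.cos(yw),np.sin(yw)]);n=np.array([-u[1],u[0]])
d=(t-m)[:2];print("along",d@u,"left",d@n)
E
```

```text
yaw -1.760788028193302
along -0.006156352208789945 left 0.0005412949445566766
```

The tip is at (296,190) in the top crop, about 6 mm short of the mouth and about 0.5 mm off its centre. I'll enter gently.

```bash
python3 -m jog '[[-1,0,-0.003,-0.0003,0],[-1,0,-0.006,-0.0003,0],[-1,0,-0.008,-0.0003,0],[-1,0,-0.010,-0.0003,0],[-1,0,-0.010,-0.0003,0],[-1,0,-0.010,-0.0003,0]]';python3 d.py .6002 .1215 .081 78.2
```

```text
time_s: 7.9
position: [0.5924, 0.0894, 0.0811]
tool_rot: [[0.0, 0.205, 0.979], [0.0, 0.979, -0.205], [-1.0, 0.0, 0.0]]
ft_force: [0.5, 0.4, -2.4]
grip_width: 0.0127
t 7.9 pos [0.5924 0.0894 0.0811] yaw 78.19 shift [0.0001 0.033  0.0011] turn -0.0002 F [ 0.46  0.43 -2.42] T [-0.06 -0.02 -0.01] w 0.0127 q [-2.7 35.7 79.4  0.  65.   9.1]
```

```bash
python3 -m jog '[[-1,0,-0.002,0,0],[-1,0,-0.004,0,0],[-1,0,-0.006,0,0],[-1,0,-0.006,0,0]]';python3 d.py .6002 .1215 .081 78.2
```

```text
time_s: 8.3
position: [0.5911, 0.0833, 0.0812]
tool_rot: [[0.0, 0.205, 0.979], [-0.0, 0.979, -0.205], [-1.0, -0.0, 0.0]]
ft_force: [0.0, 0.1, -2.9]
grip_width: 0.0128
t 8.3 pos [0.5911 0.0833 0.0812] yaw 78.18 shift [0.0001 0.0393 0.0011] turn -0.0004 F [ 0.04  0.11 -2.88] T [ 0.04 -0.04 -0.02] w 0.0128 q [-3.3 35.5 79.7 -0.  64.8  8.5]
```

```bash
python3 -m jog '[[-1,0,-0.003,0,0],[-1,0,-0.006,0,0],[-1,0,-0.009,0,0],[-1,0,-0.012,0,0],[-1,0,-0.012,0,0]]';python3 d.py .6002 .1215 .081 78.2
```

```text
time_s: 8.8
position: [0.5886, 0.0714, 0.0811]
tool_rot: [[-0.0, 0.205, 0.979], [-0.0, 0.979, -0.205], [-1.0, -0.0, -0.0]]
ft_force: [0.0, 0.1, -1.2]
grip_width: 0.0128
t 8.8 pos [0.5886 0.0714 0.0811] yaw 78.17 shift [0.0001 0.0514 0.0011] turn -0.0006 F [ 0.    0.11 -1.17] T [-0.03 -0.02 -0.05] w 0.0128 q [-4.5 35.2 80.4 -0.  64.4  7.3]
```

```bash
python3 -m jog '[[-1,0,-0.003,0,0],[-1,0,-0.006,0,0],[-1,0,-0.009,0,0],[-1,0,-0.012,0,0],[-1,0,-0.015,0,0],[-1,0,-0.015,0,0]]';python3 d.py .6002 .1215 .081 78.2
```

```text
time_s: 9.4
position: [0.5855, 0.0567, 0.0811]
tool_rot: [[-0.0, 0.205, 0.979], [-0.0, 0.979, -0.205], [-1.0, -0.0, -0.0]]
ft_force: [-0.8, 0.1, -1.9]
grip_width: 0.0124
t 9.4 pos [0.5855 0.0567 0.0811] yaw 78.17 shift [0.0001 0.0664 0.0011] turn -0.0005 F [-0.84  0.14 -1.85] T [ 0.03 -0.08  0.05] w 0.0124 q [-6.  34.8 81.2 -0.  64.   5.8]
```

```bash
python3 -m jog '[[-1,0,-0.003,0,0],[-1,0,-0.006,0,0],[-1,0,-0.009,0,0],[-1,0,-0.012,0,0],[-1,0,-0.015,0,0],[-1,0,-0.018,0,0],[-1,0,-0.018,0,0]]';python3 d.py .6002 .1215 .081 78.2
```

```text
time_s: 10.1
position: [0.5819, 0.0391, 0.0811]
tool_rot: [[-0.0, 0.205, 0.979], [-0.0, 0.979, -0.205], [-1.0, -0.0, 0.0]]
ft_force: [-0.2, -0.7, -1.4]
grip_width: 0.0122
t 10.1 pos [0.5819 0.0391 0.0811] yaw 78.17 shift [0.0001 0.0844 0.001 ] turn -0.0005 F [-0.25 -0.71 -1.42] T [0.   0.04 0.01] w 0.0122 q [-7.8 34.4 82.1 -0.  63.5  4.1]
```

```bash
python3 -m jog '[[-1,0,-0.003,0,0],[-1,0,-0.006,0,0],[-1,0,-0.009,0,0],[-1,0,-0.012,0,0],[-1,0,-0.015,0,0],[-1,0,-0.015,0,0]]';python3 d.py .6002 .1215 .081 78.2
```

```text
time_s: 10.7
position: [0.5788, 0.0244, 0.0811]
tool_rot: [[-0.0, 0.205, 0.979], [-0.0, 0.979, -0.205], [-1.0, -0.0, -0.0]]
ft_force: [0.4, -0.2, -2.5]
grip_width: 0.0124
t 10.7 pos [0.5788 0.0244 0.0811] yaw 78.17 shift [0.0001 0.0994 0.0011] turn -0.0005 F [ 0.4  -0.24 -2.47] T [-0.03 -0.05  0.  ] w 0.0124 q [-9.3 34.1 82.8 -0.  63.1  2.5]
```

```bash
python3 -m jog '[[-1,0,-0.003,0,0],[-1,0,-0.006,0,0],[-1,0,-0.009,0,0],[-1,0,-0.012,0,0],[-1,0,-0.015,0,0],[-1,0,-0.016,0,0],[-1,0,-0.016,0,0]]';python3 d.py .6002 .1215 .081 78.2;  python3 - <<'E'
from h import *
for n,b in(("scene",(270,130,370,205)),("top",(280,180,380,255))):
    i=env.get_image(n)[:,:,::-1]; cv2.imwrite(f"pics/{n}5.png",i); cv2.imwrite(f"pics/{n}5c.png",enh(i,*b,8))
E
```

```text
time_s: 11.4
position: [0.5756, 0.009, 0.0811]
tool_rot: [[-0.0, 0.205, 0.979], [-0.0, 0.979, -0.205], [-1.0, -0.0, 0.0]]
ft_force: [-0.0, -0.2, -2.7]
grip_width: 0.0125
t 11.4 pos [0.5756 0.009  0.0811] yaw 78.18 shift [1.000e-04 1.152e-01 1.100e-03] turn -0.0003 F [-0.03 -0.16 -2.68] T [-0.01 -0.08  0.02] w 0.0125 q [-10.9  33.8  83.4  -0.   62.8   0.9]
```

View pics/scene5c.png

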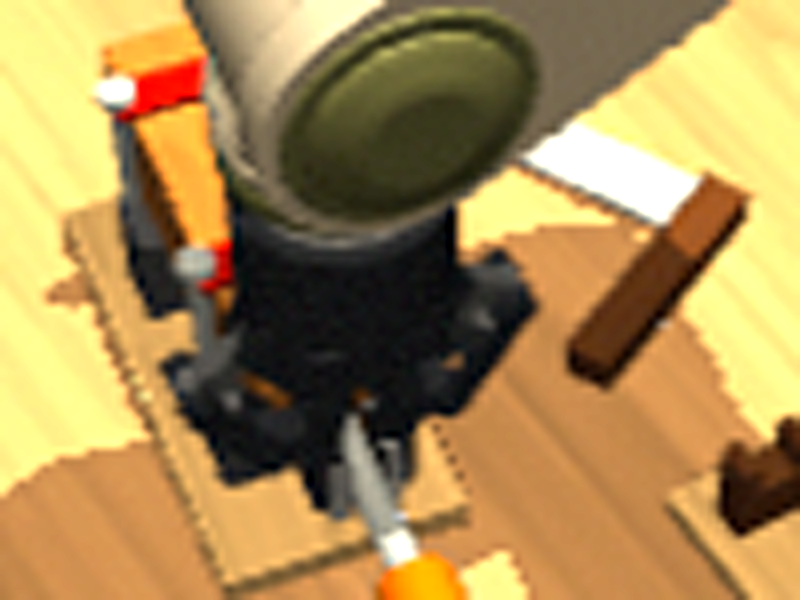

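View pics/top5c.png

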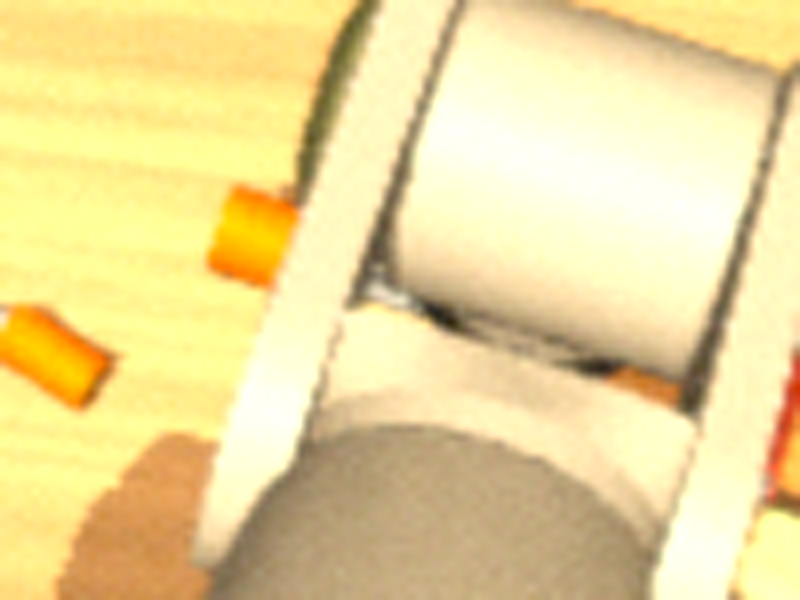

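```bash
python3 -m jog '[[-0.7,0,0,0,0],[-0.3,0,0,0,0],[0.1,0,0,0,0],[0.4,0,0,0,0],[0.6,0,0,0,0],[0.6,0,0,0,0],[0.6,0,0,0,0],[0.6,0,0,0,0],[0.6,0,0,0,0],[0.6,0,0,0,0],[0.6,0,0,0,0],[0.6,0,0,0,0],[0.6,0,0,0,0]]';python3 d.py .6002 .1215 .081 78.2;  python3 - <<'E'
from h import *
for n,b in(("scene",(270,130,370,230)),("top",(280,180,380,255))):
    i=env.get_image(n)[:,:,::-1]; cv2.imwrite(f"pics/{n}6.png",i); cv2.imwrite(f"pics/{n}6c.png",enh(i,*b,6))
E
```

```text
time_s: 12.8
position: [0.5756, 0.0092, 0.0811]
tool_rot: [[0.0, 0.205, 0.979], [-0.0, 0.979, -0.205], [-1.0, -0.0, 0.0]]
ft_force: [-0.3, 0.7, -0.0]
grip_width: 0.0682
t 12.8 pos [0.5756 0.0092 0.0811] yaw 78.2 shift [1.00e-04 1.15e-01 1.10e-03] turn -0.0001 F [-0.26  0.65 -0.04] T [-0.03 -0.01 -0.03] w 0.0682 q [-10.9  33.8  83.4  -0.   62.8   0.9]
```

View pics/scene6c.png

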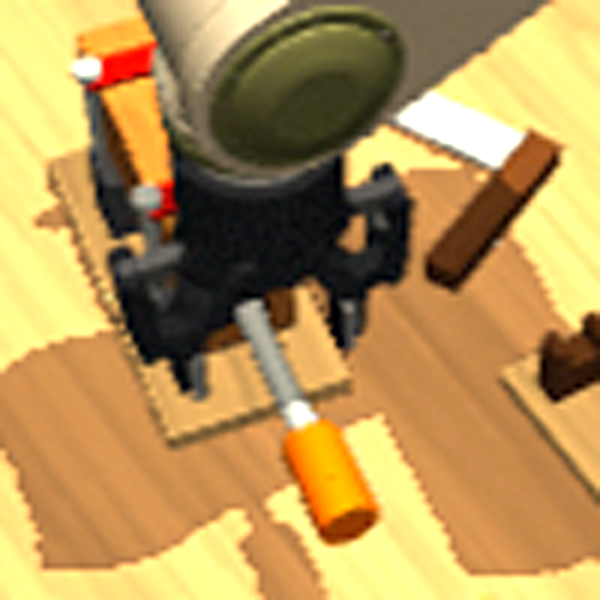

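The rod rests in the bore, released, with the knob at crop (330,480). I'll slide the open gripper back along the axis to straddle the knob.

```bash
python3 -m jog '[[0.6,0,0.015,0,0],[0.6,0,0.035,0,0],[0.6,0,0.055,0,0],[0.6,0,0.07,0,0],[0.6,0,0.08,0,0],[0.6,0,0.08,0,0],[0.6,0,0.08,0,0]]';python3 d.py .6002 .1215 .081 78.2;  python3 - <<'E'
from h import *
for n,b in(("scene",(270,130,370,230)),("top",(260,180,380,280))):
    i=env.get_image(n)[:,:,::-1]; cv2.imwrite(f"pics/{n}7.png",i); cv2.imwrite(f"pics/{n}7c.png",enh(i,*b,6))
E
```

```text
time_s: 13.6
position: [0.5919, 0.0874, 0.081]
tool_rot: [[-0.0, 0.204, 0.979], [-0.0, 0.979, -0.204], [-1.0, -0.0, -0.0]]
ft_force: [-0.4, -0.3, -0.9]
grip_width: 0.0682
t 13.6 pos [0.5919 0.0874 0.081 ] yaw 78.21 shift [0.     0.0351 0.0012] turn 0.0002 F [-0.4  -0.31 -0.9 ] T [0.01 0.03 0.01] w 0.0682 q [-2.9 35.6 79.5 -0.  64.9  8.9]
```

View pics/scene7c.png

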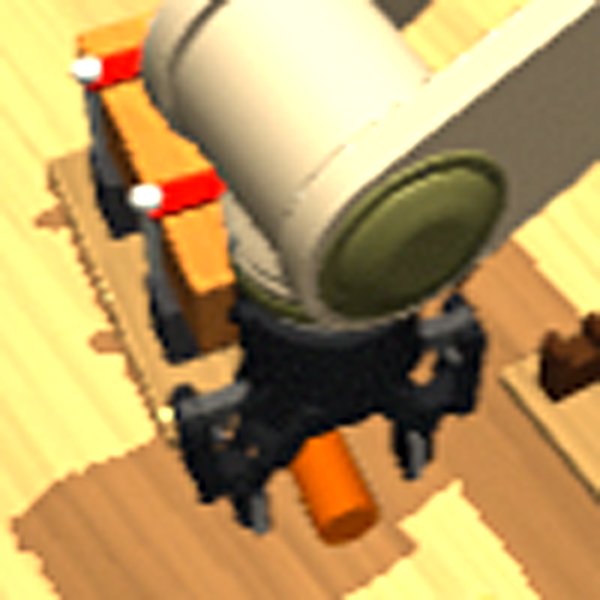

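View pics/top7c.png

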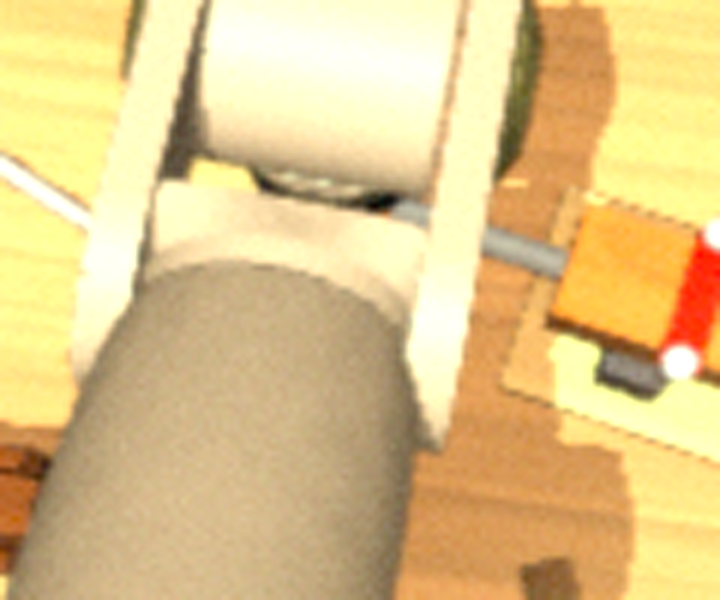

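```bash
python3 -m jog '[[0.4,0,0,0,0],[0.2,0,0,0,0],[0,0,0,0,0],[-0.2,0,0,0,0],[-0.3,0,0,0,0],[-0.4,0,0,0,0],[-0.5,0,0,0,0],[-0.5,0,0,0,0],[-0.5,0,0,0,0]]' 40;python3 d.py .6002 .1215 .081 78.2;  python3 - <<'E'
from h import *
for n,b in(("scene",(270,130,370,230)),):
    i=env.get_image(n)[:,:,::-1]; cv2.imwrite(f"pics/{n}8.png",i); cv2.imwrite(f"pics/{n}8c.png",enh(i,*b,6))
E
```

```text
time_s: 14.6
position: [0.5919, 0.0874, 0.0812]
tool_rot: [[0.0, 0.204, 0.979], [-0.0, 0.979, -0.204], [-1.0, -0.0, 0.0]]
ft_force: [0.2, -1.2, 1.5]
grip_width: 0.0286
t 14.6 pos [0.5919 0.0874 0.0812] yaw 78.2 shift [0.0002 0.035  0.0011] turn 0.0 F [ 0.25 -1.19  1.51] T [-0.19  0.03  0.01] w 0.0286 q [-2.9 35.6 79.5 -0.  64.9  8.9]
```

View pics/scene8c.png

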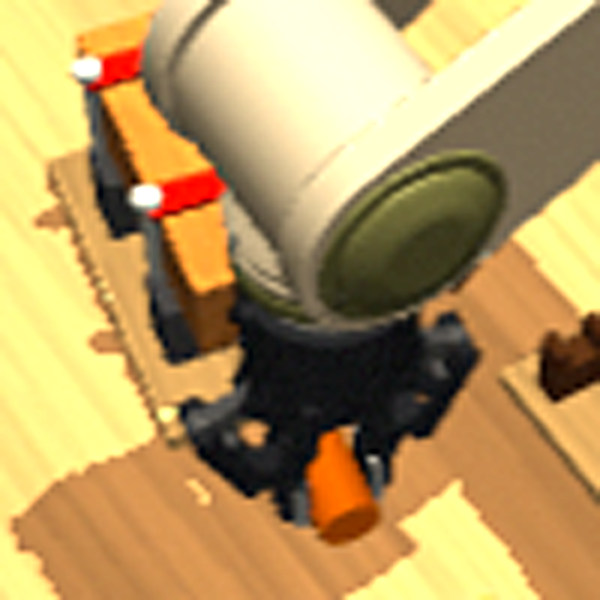

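```bash
python3 -m jog '[[-0.5,-0.0005,0,0,0],[-0.5,-0.001,0,0,0],[-0.5,-0.0015,0,0,0],[-0.5,-0.0015,0,0,0]]' 40;python3 d.py .6002 .1215 .081 78.2;python3 -m jog '[[-0.5,-0.0005,0,0,0],[-0.5,-0.001,0,0,0],[-0.5,-0.001,0,0,0]]' 40;python3 d.py .6002 .1215 .081 78.2
```

```text
time_s: 15.05
position: [0.5918, 0.0876, 0.0825]
tool_rot: [[-0.0, 0.205, 0.979], [0.0, 0.979, -0.205], [-1.0, 0.0, -0.0]]
ft_force: [0.5, 0.1, -1.6]
grip_width: 0.0283
t 15.05 pos [0.5918 0.0876 0.0825] yaw 78.2 shift [0.0015 0.0349 0.0013] turn -0.0001 F [ 0.52  0.1  -1.55] T [ 0.04 -0.07 -0.01] w 0.0283 q [-2.9 35.5 79.4  0.  65.1  8.9]
time_s: 15.35
position: [0.5919, 0.0876, 0.0836]
tool_rot: [[-0.0, 0.205, 0.979], [0.0, 0.979, -0.205], [-1.0, 0.0, -0.0]]
ft_force: [-0.8, -0.6, -2.6]
grip_width: 0.0286
t 15.35 pos [0.5919 0.0876 0.0836] yaw 78.19 shift [0.0026 0.0349 0.0012] turn -0.0002 F [-0.76 -0.64 -2.56] T [ 0.17 -0.07 -0.01] w 0.0286 q [-2.9 35.4 79.4  0.  65.2  8.9]
```

```bash
python3 -m jog '[[-0.5,0,-0.003,0,0],[-0.5,0,-0.006,0,0],[-0.5,0,-0.009,0,0],[-0.5,0,-0.012,0,0],[-0.5,0,-0.015,0,0],[-0.5,0,-0.015,0,0]]';python3 d.py .6002 .1215 .081 78.2
```

```text
time_s: 15.95
position: [0.5888, 0.0724, 0.0836]
tool_rot: [[-0.0, 0.205, 0.979], [-0.0, 0.979, -0.205], [-1.0, -0.0, -0.0]]
ft_force: [0.2, -0.0, -1.9]
grip_width: 0.0287
t 15.95 pos [0.5888 0.0724 0.0836] yaw 78.17 shift [0.0026 0.0504 0.0011] turn -0.0006 F [ 0.22 -0.   -1.93] T [ 0.21 -0.09  0.03] w 0.0287 q [-4.4 35.  80.2 -0.  64.7  7.4]
```

```bash
python3 -m jog '[[-0.5,0,-0.002,0,0],[-0.5,0,-0.004,0,0],[-0.5,0,-0.006,0,0],[-0.5,0,-0.008,0,0],[-0.5,0,-0.010,0,0],[-0.5,0,-0.010,0,0]]';python3 d.py .6002 .1215 .081 78.2
```

```text
time_s: 16.55
position: [0.5868, 0.0627, 0.0836]
tool_rot: [[-0.0, 0.205, 0.979], [-0.0, 0.979, -0.205], [-1.0, -0.0, -0.0]]
ft_force: [0.4, 0.1, -1.8]
grip_width: 0.0286
t 16.55 pos [0.5868 0.0627 0.0836] yaw 78.18 shift [0.0026 0.0603 0.0011] turn -0.0004 F [ 0.39  0.08 -1.82] T [ 0.2  -0.05  0.01] w 0.0286 q [-5.4 34.8 80.8 -0.  64.5  6.4]
```

Tip is about 110 mm in, and the dowel is expected soon. Continuing at a slow, steady rate.

```bash
python3 -m jog '[[-0.5,0,-0.0015,0,0],[-0.5,0,-0.003,0,0],[-0.5,0,-0.0045,0,0],[-0.5,0,-0.006,0,0],[-0.5,0,-0.0075,0,0],[-0.5,0,-0.009,0,0],[-0.5,0,-0.0105,0,0],[-0.5,0,-0.012,0,0]]' 60;python3 d.py .6002 .1215 .081 78.2
```

```text
time_s: 17.35
position: [0.5843, 0.0511, 0.0836]
tool_rot: [[-0.0, 0.205, 0.979], [0.0, 0.979, -0.205], [-1.0, 0.0, -0.0]]
ft_force: [-0.6, -0.7, -2.1]
grip_width: 0.0277
t 17.35 pos [0.5843 0.0511 0.0836] yaw 78.2 shift [0.0026 0.0721 0.0011] turn -0.0001 F [-0.56 -0.7  -2.14] T [ 0.14  0.04 -0.01] w 0.0277 q [-6.6 34.5 81.4  0.  64.1  5.3]
```

```bash
python3 -m jog '[[-0.5,0,-0.0015,0,0],[-0.5,0,-0.003,0,0],[-0.5,0,-0.0045,0,0],[-0.5,0,-0.006,0,0],[-0.5,0,-0.0075,0,0],[-0.5,0,-0.009,0,0],[-0.5,0,-0.0105,0,0],[-0.5,0,-0.012,0,0]]';python3 d.py .6002 .1215 .081 78.2
```

```text
time_s: 18.15
position: [0.5821, 0.0407, 0.0837]
tool_rot: [[0.001, 0.204, 0.979], [0.002, 0.979, -0.204], [-1.0, 0.002, 0.0]]
ft_force: [1.4, 6.9, -1.5]
grip_width: 0.0281
t 18.15 pos [0.5821 0.0407 0.0837] yaw 78.21 shift [0.0029 0.0828 0.0012] turn 0.0002 F [ 1.41  6.86 -1.51] T [ 1.3  -0.3   0.03] w 0.0281 q [-7.7 34.2 82.   0.1 63.8  4.1]
```

```bash
python3 -m jog '[[-0.5,0,-0.0015,0,0],[-0.5,0,-0.003,0,0],[-0.5,0,-0.0045,0,0],[-0.5,0,-0.006,0,0],[-0.5,0,-0.0075,0,0],[-0.5,0,-0.009,0,0],[-0.5,0,-0.0105,0,0],[-0.5,0,-0.012,0,0]]';python3 d.py .6002 .1215 .081 78.2
```

```text
time_s: 18.95
position: [0.5797, 0.029, 0.0837]
tool_rot: [[0.001, 0.204, 0.979], [0.002, 0.979, -0.204], [-1.0, 0.002, 0.0]]
ft_force: [1.3, 8.5, -0.6]
grip_width: 0.0279
t 18.95 pos [0.5797 0.029  0.0837] yaw 78.21 shift [0.003  0.0948 0.0012] turn 0.0002 F [ 1.27  8.47 -0.59] T [ 1.34 -0.3  -0.03] w 0.0279 q [-8.9 33.9 82.5  0.1 63.5  2.8]
```

```bash
python3 -m jog '[[-0.5,0,-0.0015,0,0],[-0.5,0,-0.003,0,0],[-0.5,0,-0.0045,0,0],[-0.5,0,-0.006,0,0],[-0.5,0,-0.0075,0,0],[-0.5,0,-0.009,0,0],[-0.5,0,-0.0105,0,0]]';python3 d.py .6002 .1215 .081 78.2;  python3 - <<'E'
from h import *
for n,b in(("scene",(270,130,370,230)),("top",(280,180,380,280))):
    i=env.get_image(n)[:,:,::-1]; cv2.imwrite(f"pics/{n}9.png",i); cv2.imwrite(f"pics/{n}9c.png",enh(i,*b,6))
E
```

```text
time_s: 19.65
position: [0.5776, 0.0187, 0.0838]
tool_rot: [[0.001, 0.204, 0.979], [0.002, 0.979, -0.204], [-1.0, 0.002, 0.001]]
ft_force: [1.4, 7.9, -1.4]
grip_width: 0.0279
t 19.65 pos [0.5776 0.0187 0.0838] yaw 78.21 shift [0.0031 0.1052 0.0011] turn 0.0002 F [ 1.36  7.9  -1.41] T [ 1.39 -0.37  0.09] w 0.0279 q [-9.9 33.7 82.9  0.2 63.3  1.8]
```

View pics/scene9c.png

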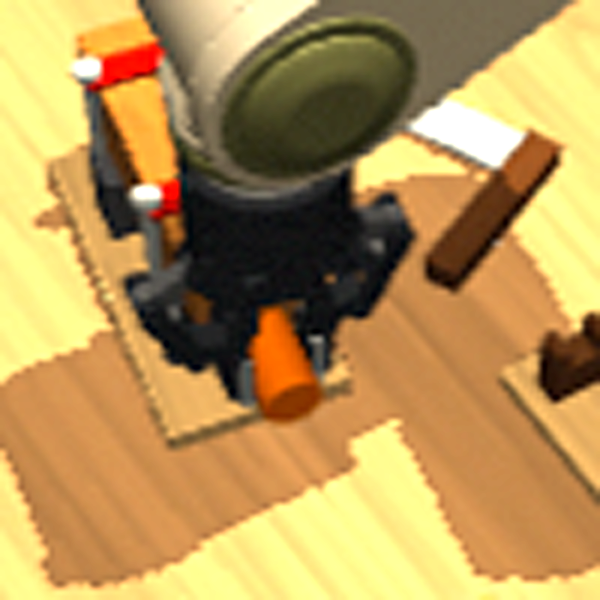

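View pics/top9c.png

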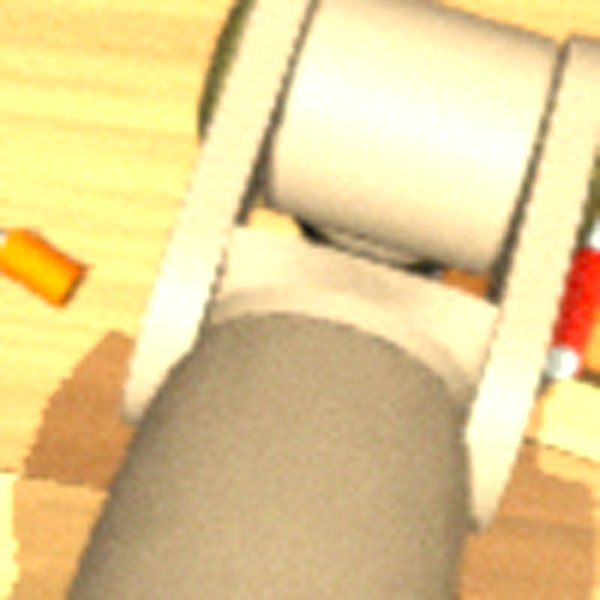

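Pushing steadily at about 8 N, with roughly 10 mm to go.

```bash
python3 -m jog '[[-0.5,0,-0.001,0,0],[-0.5,0,-0.002,0,0],[-0.5,0,-0.003,0,0],[-0.5,0,-0.004,0,0],[-0.5,0,-0.005,0,0],[-0.5,0,-0.006,0,0]]';python3 d.py .6002 .1215 .081 78.2
```

```text
time_s: 20.35
position: [0.5764, 0.0129, 0.0839]
tool_rot: [[0.001, 0.204, 0.979], [0.002, 0.979, -0.204], [-1.0, 0.002, 0.001]]
ft_force: [2.0, 8.1, -0.2]
grip_width: 0.028
t 20.35 pos [0.5764 0.0129 0.0839] yaw 78.21 shift [0.0032 0.1112 0.0011] turn 0.0001 F [ 1.99  8.1  -0.16] T [ 1.41 -0.3  -0.  ] w 0.028 q [-10.5  33.6  83.2   0.2  63.2   1.2]
```

```bash
python3 -m jog '[[-0.5,0,-0.0007,0,0],[-0.5,0,-0.0014,0,0],[-0.5,0,-0.002,0,0]]';python3 d.py .6002 .1215 .081 78.2
```

```text
time_s: 20.65
position: [0.576, 0.011, 0.0839]
tool_rot: [[0.001, 0.204, 0.979], [0.002, 0.979, -0.204], [-1.0, 0.002, 0.001]]
ft_force: [2.7, 7.6, 0.3]
grip_width: 0.0281
t 20.65 pos [0.576  0.011  0.0839] yaw 78.21 shift [0.0032 0.1132 0.0011] turn 0.0001 F [2.68 7.59 0.32] T [ 1.43 -0.34  0.04] w 0.0281 q [-10.7  33.6  83.2   0.2  63.1   1. ]
```

```bash
python3 -m jog '[[-0.5,0,-0.0007,0,0],[-0.5,0,-0.0014,0,0],[-0.5,0,-0.002,0,0]]';python3 d.py .6002 .1215 .081 78.2
```

```text
time_s: 20.95
position: [0.5757, 0.0097, 0.0839]
tool_rot: [[0.002, 0.204, 0.979], [0.004, 0.979, -0.204], [-1.0, 0.004, 0.001]]
ft_force: [3.6, 14.2, -1.4]
grip_width: 0.0281
t 20.95 pos [0.5757 0.0097 0.0839] yaw 78.2 shift [0.0034 0.1144 0.0011] turn 0.0001 F [ 3.64 14.16 -1.38] T [ 2.41 -0.52  0.02] w 0.0281 q [-10.9  33.5  83.3   0.3  63.1   0.8]
```

```bash
python3 -m jog '[[-0.5,0,-0.0005,0,0],[-0.5,0,-0.001,0,0],[-0.5,0,-0.0015,0,0]]';python3 d.py .6002 .1215 .081 78.2
```

```text
time_s: 21.25
position: [0.5757, 0.0097, 0.0839]
tool_rot: [[0.003, 0.204, 0.979], [0.006, 0.979, -0.204], [-1.0, 0.007, 0.001]]
ft_force: [6.0, 21.4, -1.6]
grip_width: 0.0278
t 21.25 pos [0.5757 0.0097 0.0839] yaw 78.21 shift [0.0037 0.1145 0.0011] turn 0.0002 F [ 5.96 21.42 -1.58] T [ 3.56 -0.9  -0.02] w 0.0278 q [-11.   33.5  83.3   0.4  63.    0.6]
```

It has stopped at y = 0.0097 with 22 N along the bore, so the knob is on the face. I'll press a little more and hold.

```bash
python3 -m jog '[[-0.5,0,-0.0004,0,0],[-0.5,0,-0.0006,0,0],[-0.5,0,-0.0006,0,0],[-0.5,0,-0.0006,0,0],[-0.5,0,-0.0006,0,0]]';python3 d.py .6002 .1215 .081 78.2;  python3 - <<'E'
from h import *
for n,b in(("scene",(270,130,370,230)),("top",(280,180,440,300))):
    i=env.get_image(n)[:,:,::-1]; cv2.imwrite(f"pics/{n}10.png",i); cv2.imwrite(f"pics/{n}10c.png",enh(i,*b,5))
E
```

```text
time_s: 21.75
position: [0.5757, 0.0096, 0.0839]
tool_rot: [[0.003, 0.204, 0.979], [0.007, 0.979, -0.204], [-1.0, 0.007, 0.002]]
ft_force: [5.8, 23.7, -1.8]
grip_width: 0.0283
t 21.75 pos [0.5757 0.0096 0.0839] yaw 78.23 shift [0.0038 0.1145 0.0012] turn 0.0004 F [ 5.79 23.68 -1.81] T [ 3.75 -1.01 -0.02] w 0.0283 q [-11.   33.5  83.4   0.5  63.    0.6]
```

View pics/scene10c.png

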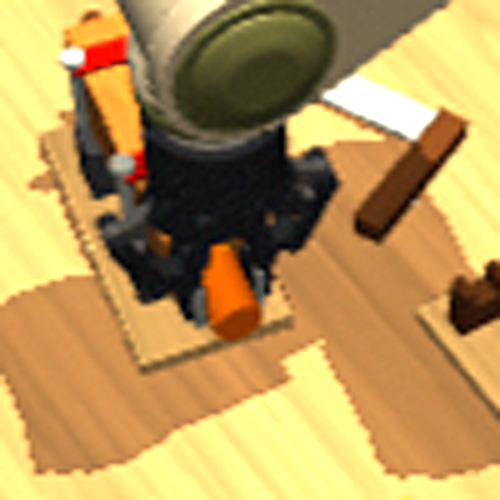

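View pics/top10c.png

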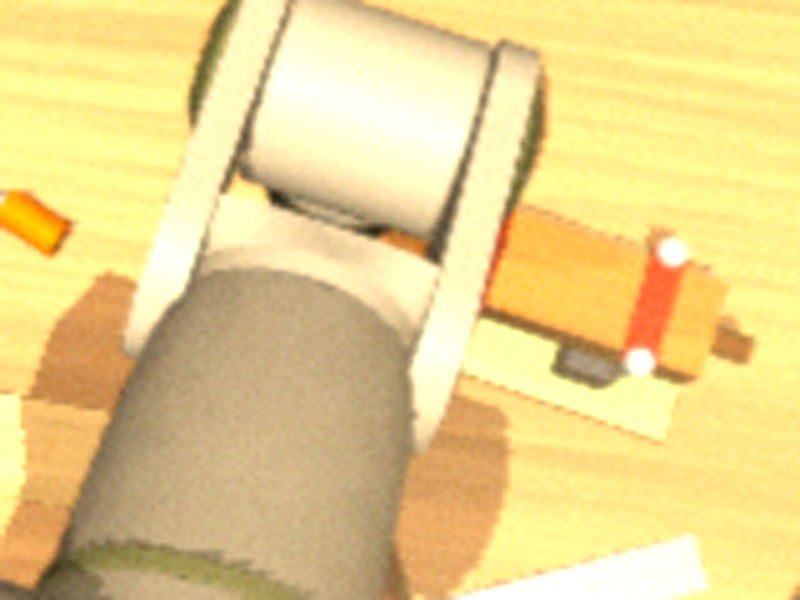

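The dowel stands out of the far face at top crop (735,345), and the net press on the blank is about 16 N. I'll ease the preload and then release.

```bash
python3 -m jog '[[-0.5,0,0.0008,0,0],[-0.5,0,0.0016,0,0],[-0.5,0,0.0024,0,0],[-0.5,0,0.0024,0,0],[-0.5,0,0.0024,0,0]]';python3 d.py .6002 .1215 .081 78.2
```

```text
time_s: 22.35
position: [0.5757, 0.0097, 0.0839]
tool_rot: [[0.002, 0.204, 0.979], [0.003, 0.979, -0.204], [-1.0, 0.003, 0.001]]
ft_force: [2.1, 9.5, -0.4]
grip_width: 0.0279
t 22.35 pos [0.5757 0.0097 0.0839] yaw 78.21 shift [0.0033 0.1144 0.0011] turn 0.0002 F [ 2.07  9.53 -0.43] T [ 1.8  -0.45  0.02] w 0.0279 q [-10.9  33.5  83.3   0.2  63.1   0.8]
```

```bash
python3 -m jog '[[-0.5,0,0.0008,0,0],[-0.5,0,0.001,0,0],[-0.4,0,0.001,0,0],[-0.3,0,0.001,0,0],[-0.1,0,0.001,0,0],[0.1,0,0.001,0,0],[0.3,0,0.001,0,0],[0.5,0,0.001,0,0],[0.6,0,0.001,0,0],[0.6,0,0.001,0,0],[0.6,0,0.001,0,0]]';python3 d.py .6002 .1215 .081 78.2
```

```text
time_s: 23.45
position: [0.5755, 0.009, 0.0836]
tool_rot: [[-0.0, 0.205, 0.979], [-0.0, 0.979, -0.205], [-1.0, -0.0, -0.0]]
ft_force: [0.0, -0.4, 0.0]
grip_width: 0.0686
t 23.45 pos [0.5755 0.009  0.0836] yaw 78.2 shift [0.0026 0.1152 0.0011] turn -0.0001 F [ 0.04 -0.4   0.05] T [-0.   -0.02  0.01] w 0.0686 q [-10.9  33.6  83.3  -0.   63.1   0.9]
```

Released with no force left. I'll rise straight up, move clear, and look.

```bash
python3 -m jog '[[0.6,-0.02,0,0,0],[0.6,-0.05,0,0,0],[0.6,-0.09,0,0,0],[0.6,-0.13,0,0,0],[0.6,-0.16,0.02,0,0],[0.6,-0.16,0.06,0,0],[0.6,-0.16,0.1,0,0],[0.6,-0.16,0.15,-0.03,0],[0.6,-0.16,0.19,-0.08,0],[0.6,-0.16,0.22,-0.13,0],[0.6,-0.16,0.22,-0.15,0],[0.6,-0.16,0.22,-0.15,0],[0.6,-0.16,0.22,-0.15,0],[0.6,-0.16,0.22,-0.15,0]]';python3 d.py .6002 .1215 .081 78.2;  python3 - <<'E'
from h import *
for n,b in(("scene",(270,110,390,210)),("top",(300,180,460,300))):
    i=env.get_image(n)[:,:,::-1]; cv2.imwrite(f"pics/{n}11.png",i); cv2.imwrite(f"pics/{n}11c.png",enh(i,*b,5))
E
```

```text
time_s: 24.85
position: [0.4745, 0.2545, 0.2436]
tool_rot: [[0.0, 0.205, 0.979], [-0.0, 0.979, -0.205], [-1.0, -0.0, 0.0]]
ft_force: [-0.1, 0.9, 0.4]
grip_width: 0.0687
t 24.85 pos [0.4745 0.2545 0.2436] yaw 78.15 shift [ 0.1627 -0.1044  0.1503] turn -0.0009 F [-0.07  0.87  0.41] T [-0.01 -0.03  0.02] w 0.0687 q [15.6 20.7 76.4 -0.  82.9 27.5]
```

View pics/scene11c.png

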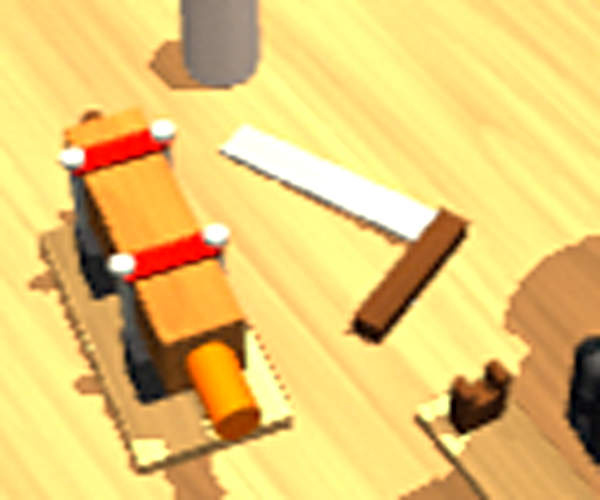

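View pics/top11c.png

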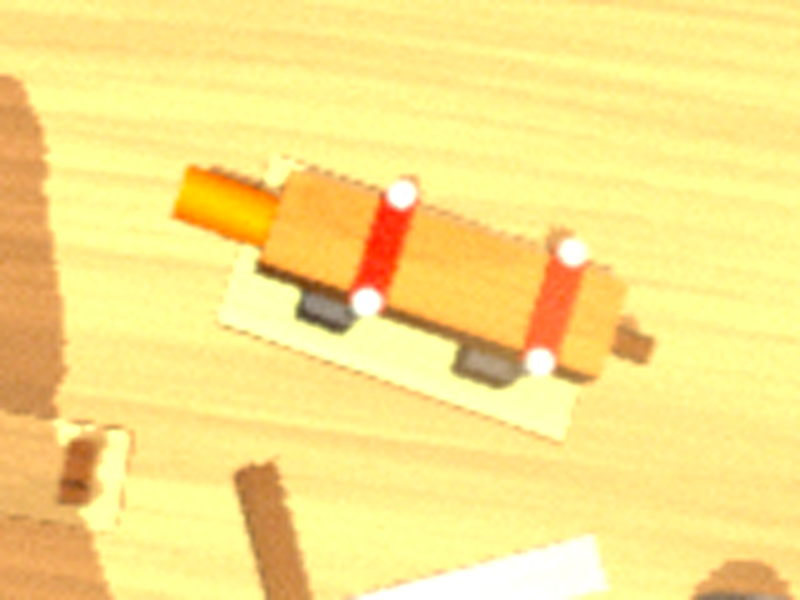

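View pics/top11.png

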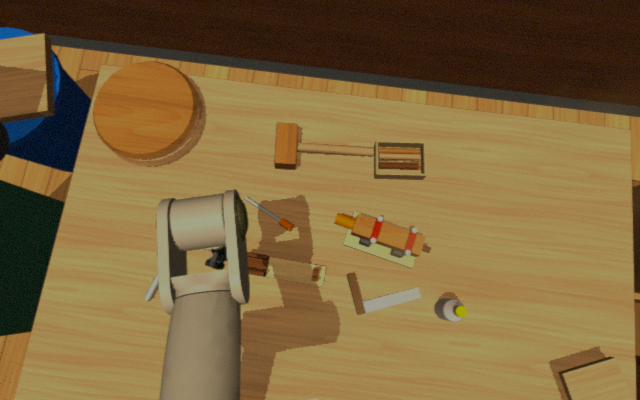

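In the scene crop the knob at (222,390) sits flush on the blank's face with no gap. In the top crop the dowel stands out at (635,342). The mallet, box, square and bottle are where they were, and the arm is clear. Handing in.

```bash
python3 -c "
from rig import env
print(env.close_job())"
```

```text
the job is handed in; nothing more can be done
None
```

The job is handed in: the rod is home in the bore and the broken dowel is pushed out of the far face. The hand-in gives no verdict, so this rests on my own checks.

**What I did**
- I took the middle-sized rod from the rack by its shank and fed it about 85 mm into the bore. Forces along and across the bore stayed under 1 N. Then I let go.
- I took it again by the knob, pushed steadily at about 8 N, and held it against the blank at about 24 N. By my estimate, about 16 N of that was on the blank and the rest was dowel drag.
- I eased off the push, opened the gripper and moved the arm clear at about 25 s.

**Last checks**
- The final pictures show the knob flush on the blank's face with no visible gap, and the dowel standing out of the far face.
- The mallet, glue bottle, dowel box and try square look unmoved.
- The force reading was about zero after release.

**Limits and disagreements**
- The two cameras disagreed by 1 to 3 mm on where the mouth was. I settled it with a picture of the tip beside the mouth, which put the tip about 0.5 mm off centre.
- I judged the tip depth (over 162.5 mm) from the hard stop and the pictures. Dowel travel I judged from the pictures alone. I measured neither directly.

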